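Empty the scoop of used stoppers into the wash tub and stow the scoop

ROBOT

A 7-joint arm with a two-finger parallel gripper is mounted at the origin on the work surface. World frame = base frame: x ahead of the robot, y to its left, z up, the work surface at z = 0. Lengths are in mm, angles in rad, forces in N, time in s.
With the tool pointing down it reaches from about 425 to 950 mm from the base axis. Payload 4.7 kg.
Tool frame: the origin (TCP) lies where the fingers leave the gripper's body, on its centre line; the fingertips stand 70 mm ahead of it and the grasp point (between the pads) lies 51 mm ahead of it; z points along the fingers, y is the direction in which the jaws open and shut (so a half turn about z gives the same grasp; the last joint's range is limited). The gripper opens to 87 mm and grips with 3 to 60 N. Pads are 19 mm wide; open, the fingers measure 117 mm over their backs; the gripper's body (75 mm by 190 mm) begins 51 mm behind the grasp point.
Start: joints at [-1.273, 0.469, -0.049, 1.532, 0.024, 1.141, -0.082], TCP at [216.645, 639.302, 292.273] pointing down, gripper open.
Joint ranges: [-2.59, 2.59], [-0.33, 1.99], [-1.39, 1.29], [0.1, 2.45], [-1.04, 4.18], [0.21, 1.99], [-2.66, 2.66]. Speed limits (rad/s): [2.57, 2.57, 3.14, 3.14, 3.14, 3.14, 3.14].

INTERFACE

Orientations are given as a 3x3 rotation matrix whose columns are the frame's x, y, z axes.
In Python, from bench import readout, eyes, order gives the robot as it stands.
- The arm moves only by the shell command python3 -m pendant 'ROWS' [OPENING]. ROWS is JSON, a list of rows, each an object with "translation": the shift along the tool's x, y, z as a fraction of full scale, a list of three; "twist": the turn, a rotation vector about the tool's x, y, z as a fraction of full scale, a list of three. In form: [{"translation": [tx, ty, tz], "twist": [ax, ay, az]}, ...]. A call has 1 to 5 rows; each row shifts and turns the commanded pose from where the row before left it, along the tool's axes as they then stand; what a row does not reach is not made up. Full scale, the value 1, is 300 mm for a shift and 0.1 rad for a turn. A row lasts 1/12 s, in which the tool goes at most 41.7 mm and 7.16 degrees, less where a joint would pass 70% of its speed; a pose out of reach is approached as far as the arm can. A call with a number of a shift or a turn outside -1 to 1 is refused whole. A call with a gripper value outside its range is refused whole. OPENING is the gripper's target within -1 to 1 (fully open at 1, half-way at 0, shut at -1), set as the call begins (- or left out, the last holds). The fingers move at their own pace and stop on an object; the grip force is fixed at half the most. Time passes only in rows, so rows that do not move let the fingers close. It gives the time, the measured TCP pose, the force and the opening at its end, in the units of the state.
- readout.get_obs(): the state, without advancing time (a new reading comes with each control period).
- eyes.grab_frame(name): name is "side" or "top" or "wrist"; returns a dict with "frame" (480x640x3 uint8, red, green, blue), "mtx" (3x3 intrinsics, pixels), "k1" (the pictures are not rectified: a ray, as slopes to the right and down, at radius r is drawn at 1 + k1 r^2 times it, then the intrinsics apply), "world_to_cam" (4x4, takes a point from world to camera coordinates). Camera axes: x right, y down, z forward; pixel columns grow to the right and rows downward; lengths in mm; the calibration is good to about 2 mm. A picture is of the moment at which its call begins. There is no depth.
- order.sign_off(): hands the job in, once; it reports no verdict.
The state is a dict: "t": time; "joints": joint angles; "joint_velocities": joint speeds; "joint_efforts": joint torques, N m; "ee_pos": TCP position; "orientation": TCP orientation; "wrist_force": force on the tool from outside, world axes, zero at the start; "wrist_torque": the same for the moment, N m; "opening": finger opening in mm.
Only numpy, scipy, OpenCV 4.12 (cv2) and the standard library are available. Lean on these libraries where they do the work, as an engineer would, in place of code of your own. Each camera call takes 0.05 s, during which the arm holds its last target.

TASK

Take the handled steel scoop and tip the five used plastic stoppers out of it into the open wash tub, without touching the stoppers with the gripper. Then lay the empty scoop flat on the bench and let go, take it again another way, and stand it handle-down in the narrow steel holder cup so that the handle reaches the bottom; leave it there released. Leave the other things on the bench where they are.

Things in the scene. Friction and masses are not known exactly. Their poses are not given: they have to be found in the camera images.
- scoop: Loose steel scoop tray, 120 g, lying flat. Origin: centre of the pan's underside; +x to the open mouth, handle to -x, z up. Pan x -50 to 50, 62 wide (y), 34 tall, walls 3 thick; back wall 41 tall at x -50; no front wall: floor slopes up from x 25 to a lip 10 high at x 50. Handle: bar, x -160 to -50, 16 wide, z 27 to 41. Centre of mass empty: x -20, z 15.
- handle_end (a point): Centre of the free end face of the scoop's handle, at (-160, 0, 34) in the scoop's frame; same axes as the scoop.
- mouth (a point): Middle of the scoop's pouring lip, at (50, 0, 10) in the scoop's frame; same axes.
- tub: Fixed rectangular metal wash tub, empty, open on top: 200 (x) x 170 (y) x 90 tall, walls and floor 6 thick; small wire handles stick out 16 on its two short sides (+x, -x) at height 70. Origin: centre of its underside, z up.
- cup: Fixed narrow round steel holder cup, open on top: outside dia 56, inside dia 48, 90 tall, inner floor 5 above the bench, on a foot disc of dia 84, 4 thick. Origin: centre of its underside, z up.
- stopper0: Loose tapered smooth plastic stopper, dia 20 at its wide end, 16 at the other, 22 long, 12 g; origin: centre of the wide end face, z towards the narrow end. Starts standing in the scoop's pan.
- stopper1: Loose tapered smooth plastic stopper, dia 20 at its wide end, 16 at the other, 22 long, 12 g; origin: centre of the wide end face, z towards the narrow end. Starts standing in the scoop's pan.
- stopper2: Loose tapered smooth plastic stopper, dia 20 at its wide end, 16 at the other, 22 long, 12 g; origin: centre of the wide end face, z towards the narrow end. Starts standing in the scoop's pan.
- stopper3: Loose tapered smooth plastic stopper, dia 20 at its wide end, 16 at the other, 22 long, 12 g; origin: centre of the wide end face, z towards the narrow end. Starts standing in the scoop's pan.
- stopper4: Loose tapered smooth plastic stopper, dia 20 at its wide end, 16 at the other, 22 long, 12 g; origin: centre of the wide end face, z towards the narrow end. Starts standing in the scoop's pan.
- wash_bottle: Bystander, loose: white plastic wash bottle, dia 64, 150 tall, with a thin bent spout above. Origin: centre of its underside.
- reagent_bottle: Bystander, loose: amber reagent bottle with a cap, dia 68, 140 tall. Origin: centre of its underside.
- flask: Bystander, loose: conical glass flask, dia 72, 104 tall. Origin: centre of its underside.
- beaker: Bystander, loose: clear open beaker, dia 72, 80 tall (wider than the steel holder cup; not the holder). Origin: centre of its underside.
- petri_dish: Bystander, loose: clear flat dish, dia 90, 16 tall. Origin: centre of its underside.
- tip_box: Bystander, loose: white box 80 x 120 x 45 tall (a grey insert brings it to 51). Origin: centre of its underside.
- spatula: Bystander, loose: steel lab spatula, a thin bar with a flat blade, 170 long, 6 thick, lying flat; origin under its middle.

How it is judged (in metres and radians):
On the way, in this order (a step that is already met when the one before it is completed fails the run):
1. all five stoppers are in the wash tub, below its rim (x of stopper0 in the frame of tub between -0.1 and 0.1 m and y of stopper0 in the frame of tub between -0.085 and 0.085 m and z of each of stopper0, stopper1, stopper2, stopper3, stopper4 in the frame of tub below 0.08 m and x of stopper1 in the frame of tub between -0.1 and 0.1 m and y of stopper1 in the frame of tub between -0.085 and 0.085 m and x of stopper2 in the frame of tub between -0.1 and 0.1 m and y of stopper2 in the frame of tub between -0.085 and 0.085 m and x of stopper3 in the frame of tub between -0.1 and 0.1 m and y of stopper3 in the frame of tub between -0.085 and 0.085 m and x of stopper4 in the frame of tub between -0.1 and 0.1 m and y of stopper4 in the frame of tub between -0.085 and 0.085 m), for 0.2 s.
2. the empty scoop lies flat and right way up on the bench, let go (height (world z) of scoop below 0.012 m and angle between scoop's own z axis and vertical below 0.12 rad and linear speed of scoop below 0.03 m/s and contact force between the fingers and scoop below 0.1 N), for 0.2 s.
At the end, for the whole second after the job is handed in: All five stoppers lie in the tub, origins under 80 mm above its underside. The scoop stands at rest, handle down and mouth up, in the holder cup: handle end inside the cup and under 20 mm above the cup's underside, lean under 0.45 rad (leaning on the rim is fine) (all of step 1 and angle between scoop's own x axis and vertical below 0.45 rad and horizontal distance between handle_end and cup below 0.026 m and z of handle_end in the frame of cup below 0.02 m and linear speed of scoop below 0.03 m/s and angular speed of scoop below 0.3 rad/s); the robot touches nothing.
It fails at once if the gripper touches a stopper (contact force between the fingers and stopper0 above 0.3 N or contact force between the fingers and stopper1 above 0.3 N or contact force between the fingers and stopper2 above 0.3 N or contact force between the fingers and stopper3 above 0.3 N or contact force between the fingers and stopper4 above 0.3 N).
It fails at once if a bystander is moved more than 30 mm or tipped over (distance of any of wash_bottle, reagent_bottle, flask, beaker, petri_dish, tip_box, spatula from where it was at the start of the episode above 0.03 m or angle between any of wash_bottle, reagent_bottle, flask, beaker, petri_dish, tip_box, spatula's own z axis and vertical above 0.4 rad).
It also fails if it takes over 72 s, if anything falls off the work surface, if the arm or the gripper's body presses on something with over 40 N, if the wrist force passes 120 N, or if a joint passes its speed limit or range.

## Working session

There is one attempt and no reset: what is moved stays moved. The work goes in short steps, Python scripts to look and compute and a shell command to move; the robot and the scene stay as the last step left them, time stands still between calls to the robot, and variables do not carry over. Pictures are saved under pics/ and viewed, and the job is handed in when it is done.

```bash
ls; mkdir -p pics
python3 - <<'E'
from bench import readout, eyes, order
import cv2
for n in ("side","top","wrist"):
    f=eyes.grab_frame(n); cv2.imwrite(f"pics/a_{n}.png",f["frame"][:,:,::-1]); print(n,f["mtx"].tolist(),f["k1"]); print(f["world_to_cam"])
print(readout.get_obs())
E
```

```text
pics
side [[526.2980950300938, 0.0, 331.6389223481439], [0.0, 526.2980950300938, 239.8302482348309], [0.0, 0.0, 1.0]] 0.026854254990650993
[[ 9.71902873e-01 -2.34588484e-01 -1.93144794e-02 -5.70596274e+02]
 [-1.65385299e-01 -6.22192040e-01 -7.65195902e-01  1.41531388e+02]
 [ 1.67488831e-01  7.46890426e-01 -6.43507717e-01  9.89685437e+02]
 [ 0.00000000e+00  0.00000000e+00  0.00000000e+00  1.00000000e+00]]
top [[501.185294537421, 0.0, 327.2511993369633], [0.0, 501.185294537421, 241.16414517790966], [0.0, 0.0, 1.0]] -0.027410622959097283
[[-1.28811207e-02 -9.99519954e-01  2.81769155e-02 -8.61639456e+00]
 [-9.83650202e-01  7.60432247e-03 -1.79929024e-01  6.01534509e+02]
 [ 1.79628384e-01 -3.00339161e-02 -9.83275957e-01  9.42532782e+02]
 [ 0.00000000e+00  0.00000000e+00  0.00000000e+00  1.00000000e+00]]
wrist [[403.32995404569465, 0.0, 317.82162824520816], [0.0, 403.32995404569465, 236.42666808560378], [0.0, 0.0, 1.0]] -0.0046241792063254974
[[ 3.22116785e-01  9.46695662e-01 -2.84608113e-03 -6.74440289e+02]
 [ 9.11582989e-01 -3.09355545e-01  2.70768537e-01 -3.15815876e+01]
 [ 2.55454948e-
[... 242 characters left out ...]
121]), 'joint_velocities': array([-0.00044845, -0.00286463, -0.00191868, -0.00427503, -0.00105839,
        0.00161082, -0.00026668]), 'joint_efforts': array([ 7.96891982e-04, -5.08426237e+01, -8.05469044e-02, -2.36416537e+01,
       -6.13088650e-02,  3.57125199e-02,  1.02286469e-04]), 'ee_pos': array([216.54665025, 638.94980381, 291.45500886]), 'orientation': array([[-9.47082923e-01,  3.20988692e-01, -4.43412068e-04],
       [ 3.20988996e-01,  9.47081858e-01, -1.42059894e-03],
       [-3.60486700e-05, -1.48775539e-03, -9.99998893e-01]]), 'wrist_force': array([ 0.19511668, -0.017942  ,  0.45103635]), 'wrist_torque': array([ 0.0297791 ,  0.00686653, -0.04729926]), 'opening': 87.36528560386395}
```

View pics/a_top.png

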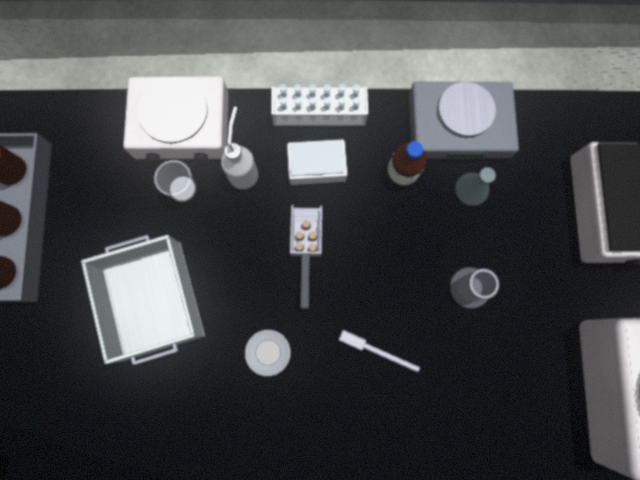

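View pics/a_side.png

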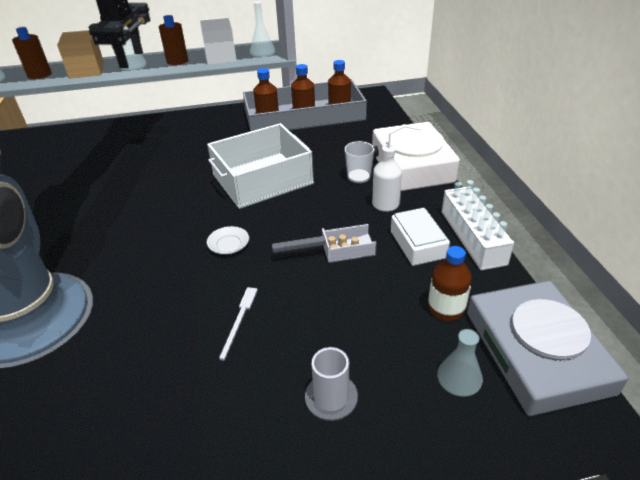

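View pics/a_wrist.png

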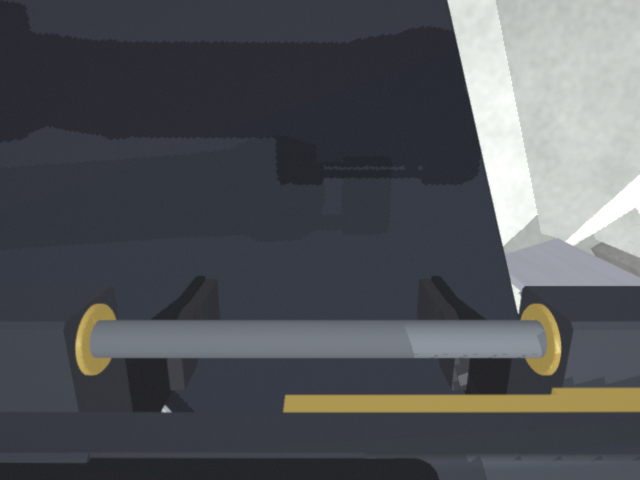

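The top view shows the scoop at (306,230) with its handle towards the robot (305,307), the tub at (145,300), the cup at (475,287), the petri dish at (268,353) and the spatula at (380,350). Next I'll measure more closely.

```bash
cat > h.py <<'E'
import numpy as np, cv2
from bench import readout, eyes, order
def cam(n):
    f=eyes.grab_frame(n); return f
def ray(f,uv):
    K=f["mtx"]; d=np.array([[uv]],float)
    # k1 model: forward distortion factor 1+k1 r^2
    p=cv2.undistortPoints(d,np.array(K),np.array([f["k1"],0,0,0,0.]))[0,0]
    T=np.array(f["world_to_cam"]);R=T[:3,:3];t=T[:3,3]
    o=-R.T@t; v=R.T@np.array([p[0],p[1],1]); return o,v/np.linalg.norm(v)
def onz(f,uv,z):
    o,v=ray(f,uv); return o+v*(z-o[2])/v[2]
def tri(rays):
    A=np.zeros((3,3));b=np.zeros(3)
    for o,v in rays:
        P=np.eye(3)-np.outer(v,v);A+=P;b+=P@o
    x=np.linalg.solve(A,b); return x,[np.linalg.norm((np.eye(3)-np.outer(v,v))@(x-o)) for o,v in rays]
def proj(f,p):
    T=np.array(f["world_to_cam"]); c=T[:3,:3]@np.asarray(p,float)+T[:3,3]
    q,_=cv2.projectPoints(c.reshape(1,1,3),np.zeros(3),np.zeros(3),np.array(f["mtx"]),np.array([f["k1"],0,0,0,0.])); return q[0,0]
def crop(f,x0,y0,x1,y1,name,s):
    im=f["frame"][y0:y1,x0:x1,::-1]; cv2.imwrite(name,cv2.resize(im,None,fx=s,fy=s,interpolation=cv2.INTER_CUBIC))
def st():
    o=readout.get_obs(); np.set_printoptions(precision=3,suppress=True)
    print("t",round(o["t"],2),"p",o["ee_pos"],"F",o["wrist_force"],"op",round(o["opening"],1)); print(o["orientation"],"q",o["joints"]); return o
E
python3 - <<'E'
from h import *
f=cam("top"); s=cam("side")
im=f["frame"].copy(); 
crop(f,270,190,350,320,"pics/b_scoop.png",4.5)
crop(f,430,240,520,320,"pics/b_cup.png",6)
crop(f,70,225,215,370,"pics/b_tub.png",4)
crop(s,290,330,370,430,"pics/b_cups.png",5)
crop(s,260,215,390,275,"pics/b_scoops.png",6)
np.save("pics/top.npy",f,allow_pickle=True);np.save("pics/side.npy",s,allow_pickle=True)
# tilt
for nm,(u,v),z in [("petri",(268,353),16),("spat tip",(419,370),6),("spat bl",(341,337),6),("tipboxL",(289,160),45),("beakerbase",(173,182),40),("wash",(240,165),75),("reag",(406,165),70),("flask",(473,188),10),("cuprim",(483,283),90)]:
    print(nm,onz(f,(u,v),z).round(0))
E
```

```text
petri [384. 104.  16.]
spat tip [ 346. -197.    6.]
spat bl [413. -42.   6.]
tipboxL [774.  62.  45.]
beakerbase [730. 300.  40.]
wash [754. 158.  75.]
reag [ 754. -176.   70.]
flask [ 723. -331.   10.]
cuprim [ 511. -311.   90.]
```

View pics/b_scoop.png

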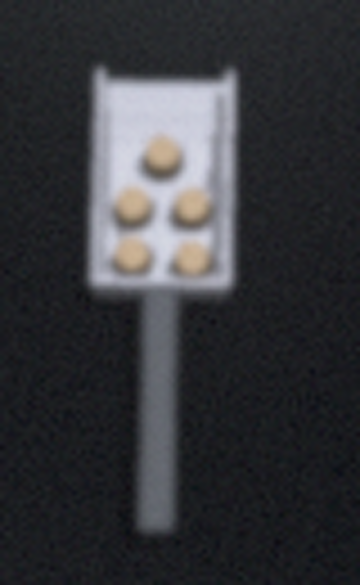

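View pics/b_cup.png

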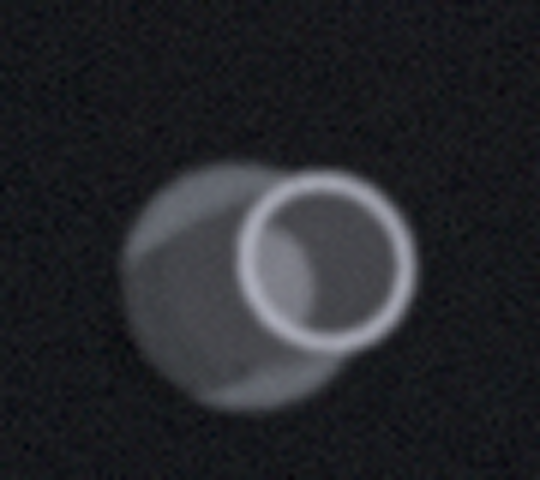

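View pics/b_tub.png

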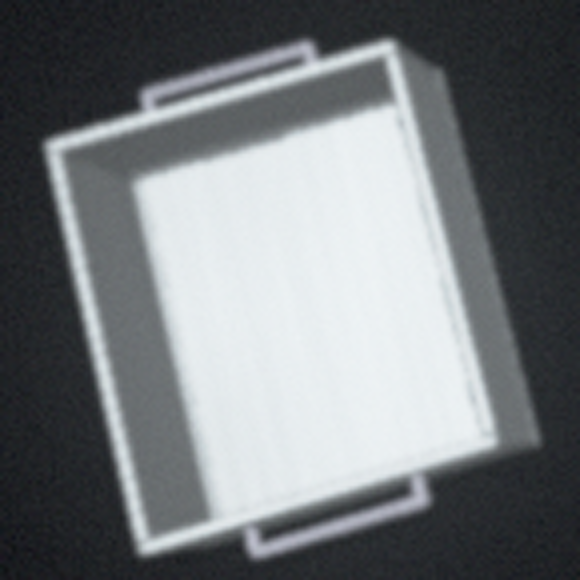

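View pics/b_cups.png

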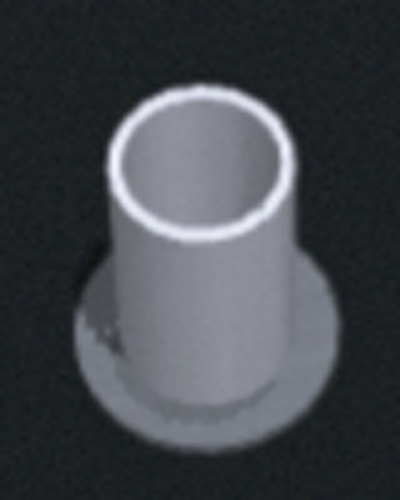

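View pics/b_scoops.png

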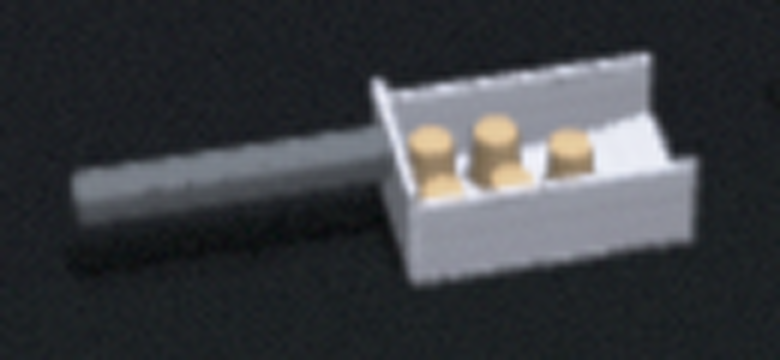

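Run:
```python
from h import *
f=np.load("pics/top.npy",allow_pickle=True).item();s=np.load("pics/side.npy",allow_pickle=True).item()
c=lambda p,x0,y0,k:((p[0]-k/2+.5)/k+x0,(p[1]-k/2+.5)/k+y0)
sc=lambda p:c(p,270,190,4.5)
A=onz(f,sc((155,533)),41);B=onz(f,sc((160,288)),41);M1=onz(f,sc((98,70)),34);M2=onz(f,sc((233,70)),34)
print("handle end",A,"junction",B,"mouth",M1,M2, (M1+M2)/2)
d=(M1+M2)/2-A; print("yaw",np.arctan2(d[1],d[0]),np.linalg.norm(d[:2]),"yaw handle",np.arctan2(*(B-A)[[1,0]]),np.linalg.norm(B-A))
ss=lambda p:c(p,260,215,6)
print("side end",onz(s,ss((76,172)),41),onz(s,ss((115,163)),41),"mouth corners",onz(s,ss((650,55)),34),onz(s,ss((695,160)),34),'junc',onz(s,ss((378,80)),41),onz(s,ss((415,200)),41))
print("cup",onz(f,c((328,262),430,240,6),90),"side",onz(s,c((202,163),290,330,5),90))
print("foot",onz(f,c((240,287),430,240,6),4))
tc=[onz(f,c(p,70,225,4),90) for p in [(45,147),(395,42),(494,440),(143,553)]]
print(np.array(tc),np.mean(tc,0)); 
print("tub edge yaws",[np.arctan2(*(tc[(i+1)%4]-tc[i])[[1,0]]) for i in range(4)])
```

```text
handle end [470.45570047  32.141826    41.        ] junction [578.87660244  29.39844953  41.        ] mouth [680.96510249  57.29856961  34.        ] [680.608715    -4.36050769  34.        ] [680.78690874  26.46903096  34.        ]
yaw -0.026964235033344146 210.40769419538964 yaw handle -0.025297624046933292 108.45560427679781
side end [473.1059819   40.09567469  41.        ] [486.69669122  41.37482983  41.        ] mouth corners [682.06136849  59.67375887  34.        ] [6.80369229e+02 1.18587413e-01 3.40000000e+01] junc [583.33376149  62.28546565  41.        ] [581.07831286  -3.53426164  41.        ]
cup [ 510.8699504  -312.90341008   90.        ] side [ 511.10938223 -311.80767324   90.        ]
foot [ 510.6133884  -311.21354703    4.        ]
[[559.72990305 452.65174279  90.        ]
 [609.0378988  289.70797773  90.        ]
 [421.46666905 236.24814124  90.        ]
 [372.09622517 394.61710172  90.        ]] [490.58267402 343.30624087  90.        ]
tub edge yaws [np.float64(-1.2769491047516937), np.float64(-2.8639434573300324), np.float64(1.8729915624842937), np.float64(0.2999647001705879)]
```

```bash
cat > /tmp/s.sh <<'E'
python3 -c "from h import *; st()"
E
python3 -m pendant '[{"translation":[0,0,-0.1],"twist":[0,1,0]},{"translation":[0,0,-0.1],"twist":[0,1,0]},{"translation":[0,0,0],"twist":[0,1,0]},{"translation":[0,0,0],"twist":[0,0,0]}]'; bash /tmp/s.sh
python3 -m pendant '[{"translation":[0,0,0],"twist":[0,-1,0]},{"translation":[0,0,0],"twist":[0,-1,0]},{"translation":[0,0,0],"twist":[0,-1,0]},{"translation":[0,0,0],"twist":[0,0,0]}]'; bash /tmp/s.sh
```

```text
t: 0.58
ee_pos: [224.7, 637.3, 353.4]
orientation: [[-0.903, 0.328, -0.278], [0.313, 0.945, 0.099], [0.295, 0.003, -0.956]]
wrist_force: [1.5, -0.9, -1.3]
opening: 86.9
t 0.58 p [224.682 637.328 353.362] F [ 1.532 -0.859 -1.313] op 86.9
[[-0.903  0.328 -0.278]
 [ 0.313  0.945  0.099]
 [ 0.295  0.003 -0.956]] q [-1.099  0.446 -0.129  1.454 -0.257  1.258  0.102]
t: 0.92
ee_pos: [213.8, 639.8, 351.3]
orientation: [[-0.95, 0.313, 0.001], [0.313, 0.95, -0.001], [-0.001, -0.001, -1.0]]
wrist_force: [-2.0, 2.0, -0.0]
opening: 86.8
t 0.92 p [213.793 639.779 351.32 ] F [-2.016  1.97  -0.017] op 86.8
[[-0.95   0.313  0.001]
 [ 0.313  0.95  -0.001]
 [-0.001 -0.001 -1.   ]] q [-1.273  0.43  -0.056  1.457  0.025  1.257 -0.079]
```

```bash
R='x'
python3 -m pendant '[{"translation":[-0.087,-0.0785,0],"twist":[0,0,0]},{"translation":[-0.087,-0.0785,0],"twist":[0,0,0]},{"translation":[-0.087,-0.0785,0],"twist":[0,0,0]},{"translation":[-0.087,-0.0785,0],"twist":[0,0,0]},{"translation":[-0.087,-0.0785,0],"twist":[0,0,0]}]' 1
python3 -m pendant '[{"translation":[-0.087,-0.0785,0],"twist":[0,0,0]},{"translation":[-0.087,-0.0785,0],"twist":[0,0,0]},{"translation":[-0.087,-0.0785,0],"twist":[0,0,0]},{"translation":[-0.087,-0.0785,0],"twist":[0,0,0]},{"translation":[-0.087,-0.0785,0],"twist":[0,0,0]}]' 1
python3 -m pendant '[{"translation":[-0.087,-0.0785,0],"twist":[0,0,0]},{"translation":[-0.087,-0.0785,0],"twist":[0,0,0]},{"translation":[-0.087,-0.0785,0],"twist":[0,0,0]},{"translation":[-0.087,-0.0785,0],"twist":[0,0,0]},{"translation":[-0.087,-0.0785,0],"twist":[0,0,0]}]' 1
python3 -m pendant '[{"translation":[-0.087,-0.0785,0],"twist":[0,0,0]},{"translation":[-0.087,-0.0785,0],"twist":[0,0,0]},{"translation":[-0.087,-0.0785,0],"twist":[0,0,0]},{"translation":[-0.087,-0.0785,0],"twist":[0,0,0]},{"translation":[-0.087,-0.0785,0],"twist":[0,0,0]}]' 1 
bash /tmp/s.sh
```

```text
t: 1.33
ee_pos: [305.7, 483.0, 351.2]
orientation: [[-0.947, 0.321, -0.001], [0.321, 0.947, -0.001], [0.001, -0.001, -1.0]]
wrist_force: [-0.3, -1.0, 0.2]
opening: 87.3
t: 1.75
ee_pos: [391.4, 329.5, 351.5]
orientation: [[-0.947, 0.321, -0.001], [0.321, 0.947, -0.0], [0.001, -0.0, -1.0]]
wrist_force: [0.6, 0.8, -0.1]
opening: 87.0
t: 2.17
ee_pos: [477.0, 176.2, 351.5]
orientation: [[-0.947, 0.321, -0.001], [0.321, 0.947, 0.001], [0.001, 0.0, -1.0]]
wrist_force: [-0.1, 0.2, -0.2]
opening: 87.2
t: 2.58
ee_pos: [562.8, 23.0, 351.4]
orientation: [[-0.947, 0.321, -0.001], [0.321, 0.947, 0.001], [0.001, 0.0, -1.0]]
wrist_force: [0.6, 0.4, 0.3]
opening: 86.6
t 2.58 p [562.818  22.956 351.414] F [0.562 0.38  0.335] op 86.6
[[-0.947  0.321 -0.001]
 [ 0.321  0.947  0.001]
 [ 0.001  0.    -1.   ]] q [-0.397  0.24   0.345  1.743 -0.088  1.174  1.217]
```

```bash
python3 -m pendant '[{"translation":[0,0,0.01],"twist":[0,0,1]},{"translation":[0,0,0.01],"twist":[0,0,1]},{"translation":[0,0,0.01],"twist":[0,0,1]},{"translation":[0,0,0.01],"twist":[0,0,1]},{"translation":[0,0,0.01],"twist":[0,0,1]}]' 1
python3 -m pendant '[{"translation":[0,0,0.01],"twist":[0,0,1]},{"translation":[0,0,0.01],"twist":[0,0,1]},{"translation":[0,0,0.01],"twist":[0,0,1]},{"translation":[0,0,0.01],"twist":[0,0,1]},{"translation":[0,0,0.01],"twist":[0,0,1]}]' 1
bash /tmp/s.sh
```

```text
t: 3.0
ee_pos: [562.2, 24.4, 336.1]
orientation: [[-0.673, 0.74, -0.002], [0.74, 0.673, 0.001], [0.002, -0.001, -1.0]]
wrist_force: [-0.5, -0.1, -0.4]
opening: 86.7
t: 3.42
ee_pos: [562.2, 24.6, 321.1]
orientation: [[-0.236, 0.972, -0.001], [0.972, 0.236, 0.001], [0.001, -0.001, -1.0]]
wrist_force: [0.0, -0.3, -1.0]
opening: 86.7
t 3.42 p [562.181  24.586 321.131] F [ 0.038 -0.312 -1.002] op 86.7
[[-0.236  0.972 -0.001]
 [ 0.972  0.236  0.001]
 [ 0.001 -0.001 -1.   ]] q [-0.521  0.275  0.501  1.791 -0.147  1.113  0.268]
```

```bash
python3 -m pendant '[{"translation":[0,0,0.02],"twist":[0,0,1]},{"translation":[0,0,0.02],"twist":[0,0,1]},{"translation":[0,0,0.02],"twist":[0,0,1]},{"translation":[0,0,0.02],"twist":[0,0,1]},{"translation":[0,0,0.02],"twist":[0,0,1]}]' 1
python3 -m pendant '[{"translation":[0,0,0.02],"twist":[0,0,1]},{"translation":[0,0,0.02],"twist":[0,0,1]},{"translation":[0,0,0.02],"twist":[0,0,1]},{"translation":[0,0,0.02],"twist":[0,0,1]},{"translation":[0,0,0.02],"twist":[0,0,1]}]' 1
python3 -m pendant '[{"translation":[0,0,0.02],"twist":[0,0,1]},{"translation":[0,0,0.02],"twist":[0,0,1]},{"translation":[0,0,0.02],"twist":[0,0,1]},{"translation":[0,0,0.02],"twist":[0,0,1]},{"translation":[0,0,0.02],"twist":[0,0,1]}]' 1
python3 -m pendant '[{"translation":[0,0,0.02],"twist":[0,0,1]},{"translation":[0,0,0.02],"twist":[0,0,1]},{"translation":[0,0,0.02],"twist":[0,0,1]},{"translation":[0,0,0.0],"twist":[0,0,0.35]},{"translation":[0,0,0],"twist":[0,0,0]}]' 1
bash /tmp/s.sh
python3 - <<'E'
from h import *
w=cam("wrist");cv2.imwrite("pics/c_w.png",w["frame"][:,:,::-1])
for p in [(470.5,32.1,41),(575,29.4,41),(581,61,41),(579,-2,41)]: print(p,proj(w,p))
E
```

```text
t: 3.83
ee_pos: [562.2, 24.6, 291.0]
orientation: [[0.258, 0.966, -0.001], [0.966, -0.258, 0.001], [0.0, -0.001, -1.0]]
wrist_force: [-0.1, -0.4, -0.2]
opening: 86.7
t: 4.25
ee_pos: [562.2, 24.6, 261.1]
orientation: [[0.69, 0.724, -0.001], [0.724, -0.69, 0.001], [-0.0, -0.001, -1.0]]
wrist_force: [0.1, -0.5, 0.1]
opening: 87.1
t: 4.67
ee_pos: [562.2, 24.7, 231.2]
orientation: [[0.952, 0.305, -0.001], [0.305, -0.952, 0.001], [-0.001, -0.001, -1.0]]
wrist_force: [0.4, 0.1, -0.3]
opening: 86.8
t: 5.08
ee_pos: [562.0, 24.7, 213.0]
orientation: [[1.0, -0.021, -0.002], [-0.021, -1.0, -0.0], [-0.002, 0.0, -1.0]]
wrist_force: [1.0, -0.0, -0.1]
opening: 86.9
t 5.08 p [561.981  24.726 212.967] F [ 1.033 -0.027 -0.115] op 86.9
[[ 1.    -0.021 -0.002]
 [-0.021 -1.    -0.   ]
 [-0.002  0.    -1.   ]] q [-0.756  0.483  0.856  1.923 -0.449  0.94  -1.274]
(470.5, 32.1, 41) [311.69446977 353.92886667]
(575, 29.4, 41) [311.5997308  216.51475562]
(581, 61, 41) [264.01960409 208.79052575]
(579, -2, 41) [358.44390029 209.64035371]
```

View pics/c_w.png

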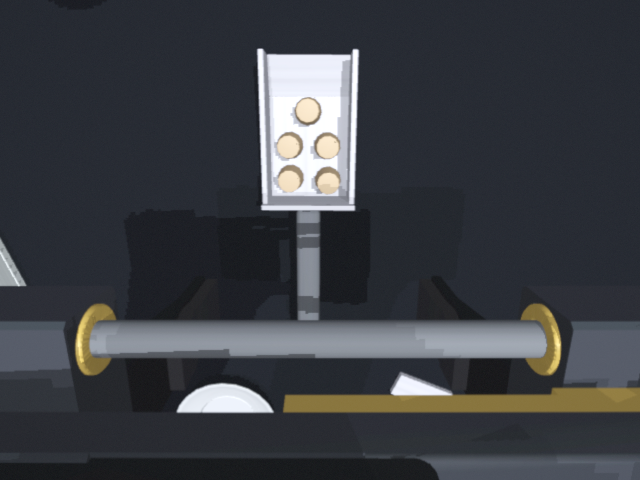

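```bash
python3 -m pendant '[{"translation":[-0.01,-0.023,0.06],"twist":[0,0,0]},{"translation":[0,0,0.08],"twist":[0,0,0]},{"translation":[0,0,0.08],"twist":[0,0,0]},{"translation":[0,0,0.08],"twist":[0,0,0]},{"translation":[0,0,0.07],"twist":[0,0,0]}]' 1
python3 -m pendant '[{"translation":[0,0,0.057],"twist":[0,0,0]},{"translation":[0,0,0],"twist":[0,0,0]}]' 1
bash /tmp/s.sh
python3 - <<'E'
from h import *
w=cam("wrist");cv2.imwrite("pics/d_w.png",w["frame"][:,:,::-1])
w=cam("side");crop(w,240,140,440,290,"pics/d_s.png",4)
E
```

```text
t: 5.55
ee_pos: [559.5, 31.8, 101.7]
orientation: [[1.0, -0.019, -0.0], [-0.019, -1.0, 0.001], [-0.001, -0.001, -1.0]]
wrist_force: [-0.6, 0.5, 0.1]
opening: 86.8
t: 5.72
ee_pos: [557.7, 31.8, 83.0]
orientation: [[1.0, -0.019, -0.006], [-0.019, -1.0, -0.0], [-0.006, 0.0, -1.0]]
wrist_force: [-1.1, 0.0, 0.2]
opening: 87.1
t 5.72 p [557.721  31.782  83.032] F [-1.141  0.033  0.248] op 87.1
[[ 1.    -0.019 -0.006]
 [-0.019 -1.    -0.   ]
 [-0.006  0.    -1.   ]] q [-0.637  0.654  0.687  2.007 -0.633  0.71  -1.139]
```

View pics/d_w.png

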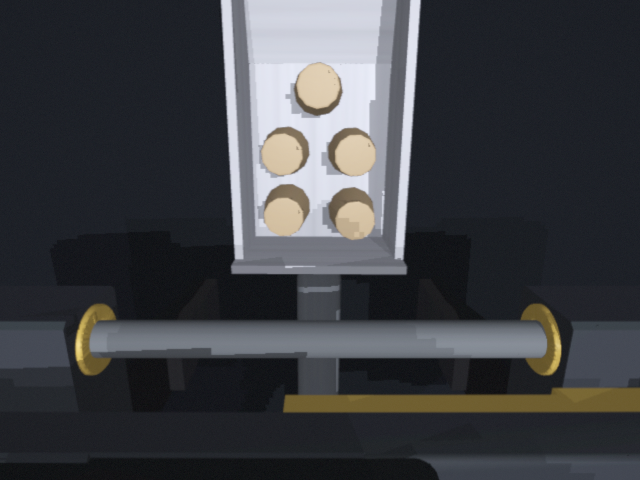

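View pics/d_s.png

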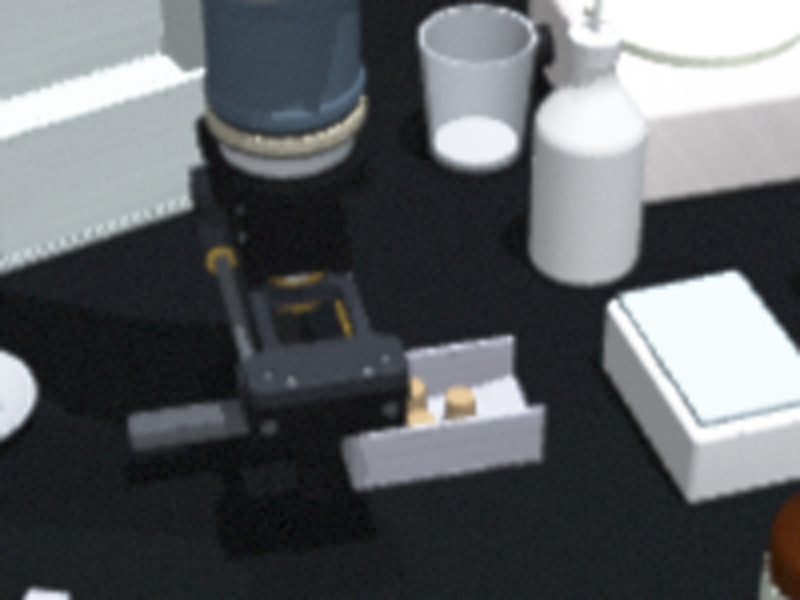

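The handle (cols 298–340, centre 318) is centred between the fingers, and the back wall (row 268) sits clear in front. Closing the gripper.

```bash
python3 -m pendant '[{"translation":[0,0,0],"twist":[0,0,0]},{"translation":[0,0,0],"twist":[0,0,0]},{"translation":[0,0,0],"twist":[0,0,0]},{"translation":[0,0,0],"twist":[0,0,0]},{"translation":[0,0,0],"twist":[0,0,0]}]' -1
python3 -m pendant '[{"translation":[0,0,0],"twist":[0,0,0]},{"translation":[0,0,0],"twist":[0,0,0]},{"translation":[0,0,0],"twist":[0,0,0]}]' -1
python3 -m pendant '[{"translation":[0,0,-0.01],"twist":[0,0,0]},{"translation":[0,0,-0.02],"twist":[0,0,0]},{"translation":[0,0,-0.03],"twist":[0,0,0]},{"translation":[0,0,-0.03],"twist":[0,0,0]},{"translation":[0,0,-0.02],"twist":[0,0,0]}]' -1
bash /tmp/s.sh
python3 - <<'E'
from h import *
w=cam("wrist");cv2.imwrite("pics/e_w.png",w["frame"][:,:,::-1])
w=cam("side");crop(w,240,140,440,290,"pics/e_s.png",4)
E
```

```text
t: 6.23
ee_pos: [560.0, 31.9, 86.5]
orientation: [[1.0, -0.02, 0.001], [-0.02, -1.0, 0.0], [0.001, -0.0, -1.0]]
wrist_force: [-0.5, 0.6, 0.9]
opening: 61.3
t: 6.48
ee_pos: [559.8, 31.7, 86.0]
orientation: [[1.0, -0.02, 0.0], [-0.02, -1.0, 0.0], [0.0, -0.0, -1.0]]
wrist_force: [-0.4, 0.5, 0.2]
opening: 41.5
t: 6.9
ee_pos: [560.4, 31.5, 120.6]
orientation: [[1.0, -0.02, 0.002], [-0.02, -1.0, 0.0], [0.002, -0.0, -1.0]]
wrist_force: [-0.5, 0.7, -0.1]
opening: 8.1
t 6.9 p [560.403  31.536 120.566] F [-0.452  0.723 -0.138] op 8.1
[[ 1.    -0.02   0.002]
 [-0.02  -1.     0.   ]
 [ 0.002 -0.    -1.   ]] q [-0.676  0.602  0.742  1.99  -0.582  0.77  -1.18 ]
```

View pics/e_w.png

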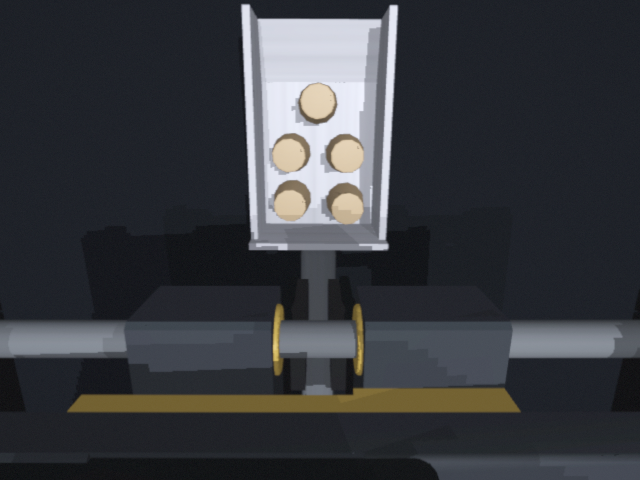

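View pics/e_s.png

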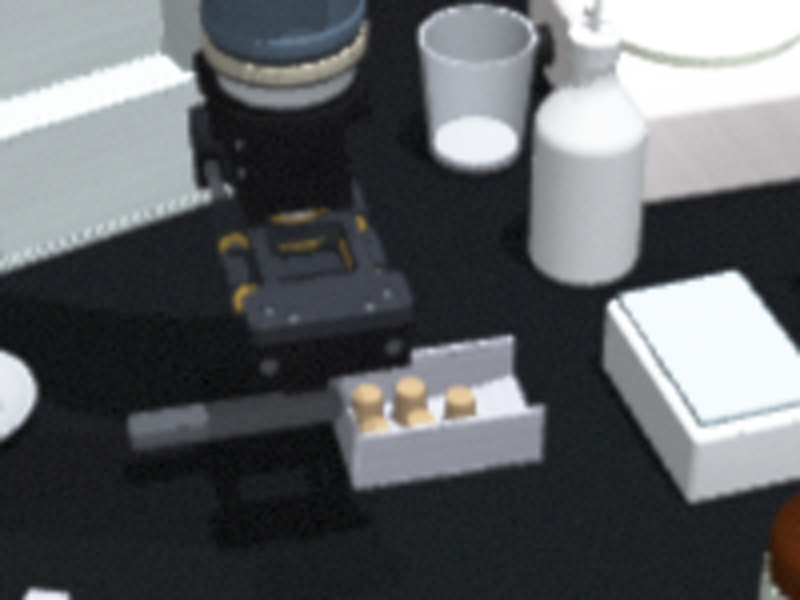

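The fingers were too slow: the lift began before they had closed, so the scoop stayed in place. I'll reopen, go back down and wait longer this time.

```bash
python3 -m pendant '[{"translation":[0,0,0],"twist":[0,0,0]},{"translation":[0,0,0],"twist":[0,0,0]},{"translation":[0,0,0],"twist":[0,0,0]},{"translation":[0,0,0],"twist":[0,0,0]},{"translation":[0,0,0],"twist":[0,0,0]}]' 0
python3 -m pendant '[{"translation":[0,0,0],"twist":[0,0,0]},{"translation":[0,0,0.03],"twist":[0,0,0]},{"translation":[0,0,0.03],"twist":[0,0,0]},{"translation":[0,0,0.03],"twist":[0,0,0]},{"translation":[0,0,0.024],"twist":[0,0,0]}]' 0
python3 -m pendant '[{"translation":[0,0,0],"twist":[0,0,0]},{"translation":[0,0,0],"twist":[0,0,0]},{"translation":[0,0,0],"twist":[0,0,0]},{"translation":[0,0,0],"twist":[0,0,0]},{"translation":[0,0,0],"twist":[0,0,0]}]' -1
python3 -m pendant '[{"translation":[0,0,0],"twist":[0,0,0]},{"translation":[0,0,0],"twist":[0,0,0]},{"translation":[0,0,0],"twist":[0,0,0]},{"translation":[0,0,0],"twist":[0,0,0]},{"translation":[0,0,0],"twist":[0,0,0]}]' -1
```

```text
t: 7.42
ee_pos: [559.6, 31.6, 118.7]
orientation: [[1.0, -0.02, -0.001], [-0.02, -1.0, -0.0], [-0.001, 0.0, -1.0]]
wrist_force: [-0.2, 0.2, -0.7]
opening: 28.8
t: 7.83
ee_pos: [559.2, 31.8, 83.2]
orientation: [[1.0, -0.02, -0.002], [-0.02, -1.0, -0.0], [-0.002, 0.0, -1.0]]
wrist_force: [0.8, -0.6, 0.4]
opening: 42.9
t: 8.25
ee_pos: [560.1, 31.7, 85.2]
orientation: [[1.0, -0.02, 0.001], [-0.02, -1.0, 0.0], [0.001, -0.0, -1.0]]
wrist_force: [-0.5, 0.2, 0.6]
opening: 17.8
t: 8.67
ee_pos: [560.1, 31.7, 85.1]
orientation: [[1.0, -0.02, 0.001], [-0.02, -1.0, 0.0], [0.001, -0.0, -1.0]]
wrist_force: [-0.1, -0.2, 3.2]
opening: 15.4
```

```bash
python3 -m pendant '[{"translation":[0,0,-0.01],"twist":[0,0,0]},{"translation":[0,0,-0.02],"twist":[0,0,0]},{"translation":[0,0,-0.04],"twist":[0,0.3,0]},{"translation":[0,0,-0.05],"twist":[0,0.3,0]},{"translation":[0,0,-0.05],"twist":[0,0.3,0]}]' -1
python3 -m pendant '[{"translation":[0,0,-0.04],"twist":[0,0,0]},{"translation":[0,0,-0.02],"twist":[0,0,0]},{"translation":[0,0,0],"twist":[0,0,0]}]' -1
bash /tmp/s.sh
python3 - <<'E'
from h import *
w=cam("wrist");cv2.imwrite("pics/f_w.png",w["frame"][:,:,::-1])
w=cam("side");crop(w,240,140,440,290,"pics/f_s.png",4)
E
```

```text
t: 9.08
ee_pos: [557.9, 31.7, 136.0]
orientation: [[0.996, -0.02, 0.09], [-0.02, -1.0, -0.002], [0.09, 0.0, -0.996]]
wrist_force: [0.5, 0.2, -2.2]
opening: 15.5
t: 9.33
ee_pos: [557.4, 31.9, 155.0]
orientation: [[0.996, -0.02, 0.092], [-0.02, -1.0, -0.001], [0.092, -0.001, -0.996]]
wrist_force: [0.2, -0.3, -1.2]
opening: 15.6
t 9.33 p [557.437  31.881 155.014] F [ 0.234 -0.301 -1.234] op 15.6
[[ 0.996 -0.02   0.092]
 [-0.02  -1.    -0.001]
 [ 0.092 -0.001 -0.996]] q [-0.733  0.518  0.788  2.029 -0.559  0.713 -1.198]
```

View pics/f_w.png

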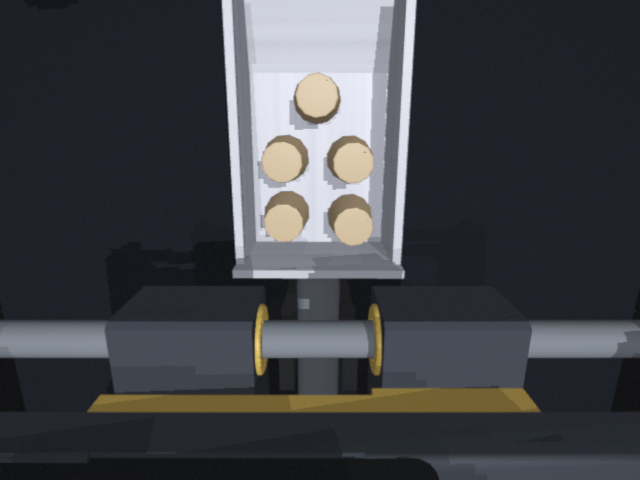

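View pics/f_s.png

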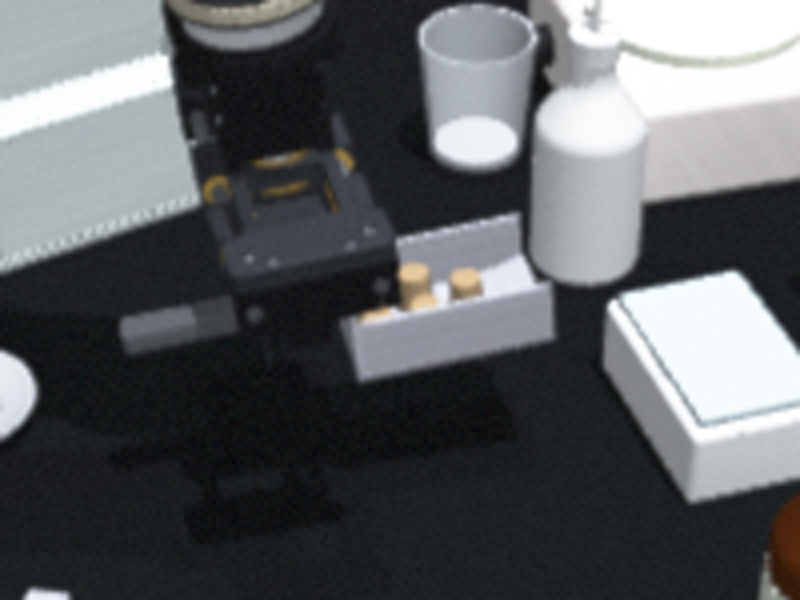

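```bash
python3 -m pendant '[{"translation":[0,0,-0.06],"twist":[0,-0.3,0]},{"translation":[0,0,-0.08],"twist":[0,-0.3,0]},{"translation":[0,0,-0.08],"twist":[0,-0.3,0]},{"translation":[0,0,-0.06],"twist":[0,0,-0.3]},{"translation":[0,0,-0.03],"twist":[0,0,-0.7]}]' -1
python3 -m pendant '[{"translation":[0,0,0],"twist":[0,0,-1]},{"translation":[0,0,0],"twist":[0,0,-1]},{"translation":[0,0,0],"twist":[0,0,-1]},{"translation":[0,0,0],"twist":[0,0,-1]},{"translation":[0,0,0],"twist":[0,0,-1]}]' -1
python3 -m pendant '[{"translation":[0,0,0],"twist":[0,0,-1]},{"translation":[0,0,0],"twist":[0,0,-1]},{"translation":[0,0,0],"twist":[0,0,-1]},{"translation":[0,0,0],"twist":[0,0,-1]},{"translation":[0,0,0],"twist":[0,0,-1]}]' -1
python3 -m pendant '[{"translation":[0,0,0],"twist":[0,0,-1]},{"translation":[0,0,0],"twist":[0,0,-1]},{"translation":[0,0,0],"twist":[0,0,-1]},{"translation":[0,0,0],"twist":[0,0,-1]},{"translation":[0,0,0],"twist":[0,0,-1]}]' -1
python3 -m pendant '[{"translation":[0,0,0],"twist":[0,0,-1]},{"translation":[0,0,0],"twist":[0,0,-1]},{"translation":[0,0,0],"twist":[0,0,-0.7]},{"translation":[0,0,0],"twist":[0,0,-0.2]}]' -1
bash /tmp/s.sh
python3 - <<'E'
from h import *
w=cam("wrist");cv2.imwrite("pics/g_w.png",w["frame"][:,:,::-1])
w=cam("top");cv2.imwrite("pics/g_t.png",w["frame"][:,:,::-1])
o=readout.get_obs();print((o["orientation"].T@(np.array([529,209,190])-o["ee_pos"]))/300)
E
```

```text
t: 9.85
ee_pos: [554.2, 31.6, 247.9]
orientation: [[0.997, 0.082, 0.002], [0.082, -0.997, -0.001], [0.002, 0.001, -1.0]]
wrist_force: [-0.2, -0.7, -1.1]
opening: 15.5
t: 10.27
ee_pos: [552.8, 31.8, 245.5]
orientation: [[0.834, 0.552, -0.002], [0.552, -0.834, -0.001], [-0.002, -0.0, -1.0]]
wrist_force: [-0.5, 0.0, -1.6]
opening: 15.6
t: 10.68
ee_pos: [552.8, 31.7, 245.4]
orientation: [[0.467, 0.884, -0.002], [0.884, -0.467, -0.001], [-0.002, -0.002, -1.0]]
wrist_force: [-0.2, -0.3, -1.9]
opening: 15.5
t: 11.1
ee_pos: [552.8, 31.6, 245.4]
orientation: [[-0.014, 1.0, -0.002], [1.0, 0.014, -0.001], [-0.001, -0.002, -1.0]]
wrist_force: [-1.4, -0.3, -1.8]
opening: 15.7
t: 11.43
ee_pos: [552.8, 31.6, 245.5]
orientation: [[-0.296, 0.955, -0.002], [0.955, 0.296, -0.0], [0.0, -0.002, -1.0]]
wrist_force: [-1.2, -0.3, -1.7]
opening: 16.1
t 11.43 p [552.831  31.593 245.476] F [-1.235 -0.349 -1.651] op 16.1
[[-0.296  0.955 -0.002]
 [ 0.955  0.296 -0.   ]
 [ 0.    -0.002 -1.   ]] q [-0.489  0.336  0.447  1.897 -0.176  0.949  0.34 ]
[0.58864076 0.09732244 0.18578598]
```

View pics/g_w.png

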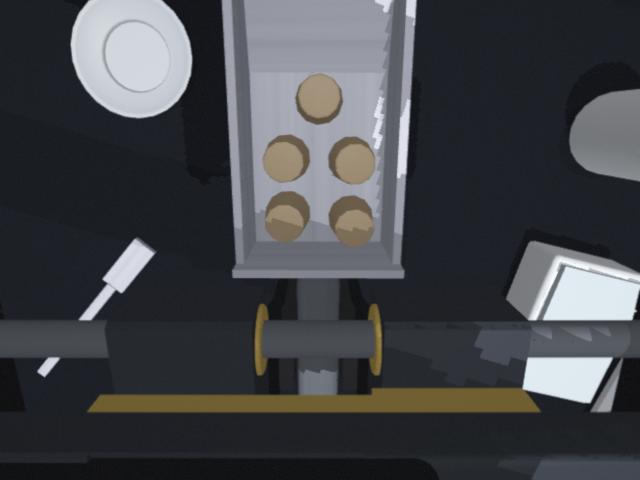

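View pics/g_t.png

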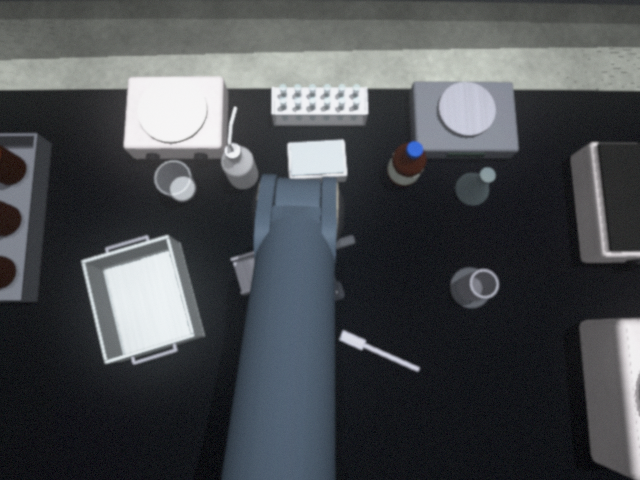

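```bash
python3 -m pendant '[{"translation":[0.04,0.01,0],"twist":[0,0,0]},{"translation":[0.08,0.01,0],"twist":[0,0,0]},{"translation":[0.09,0.02,0],"twist":[0,0,0]},{"translation":[0.1,0.02,0.03],"twist":[0,0,0]},{"translation":[0.1,0.02,0.04],"twist":[0,0,0]}]' -1
python3 -m pendant '[{"translation":[0.08,0.015,0.04],"twist":[0,0,0]},{"translation":[0.06,0,0.04],"twist":[0,0,0]},{"translation":[0.04,0,0.03],"twist":[0,0,0]},{"translation":[0,0,0],"twist":[0,0,0]}]' -1
python3 -m pendant '[{"translation":[0.025,0,-0.04],"twist":[0,-1,0]},{"translation":[0.025,0,-0.04],"twist":[0,-1,0]},{"translation":[0.025,0,-0.04],"twist":[0,-1,0]},{"translation":[0,0,0],"twist":[0,0,0]}]' -1
bash /tmp/s.sh
python3 - <<'E'
from h import *
w=cam("wrist");cv2.imwrite("pics/i_w.png",w["frame"][:,:,::-1])
w=cam("side");crop(w,150,40,450,265,"pics/i_s.png",2.6)
E
```

```text
t: 11.95
ee_pos: [540.1, 158.8, 226.2]
orientation: [[-0.293, 0.956, 0.002], [0.956, 0.293, 0.002], [0.001, 0.003, -1.0]]
wrist_force: [0.8, 0.5, -1.6]
opening: 15.6
t: 12.28
ee_pos: [525.6, 213.1, 190.2]
orientation: [[-0.3, 0.954, -0.005], [0.954, 0.3, -0.0], [0.001, -0.005, -1.0]]
wrist_force: [-0.3, 0.5, -1.2]
opening: 15.8
t: 12.62
ee_pos: [520.0, 240.2, 227.2]
orientation: [[-0.288, 0.953, 0.092], [0.911, 0.302, -0.28], [-0.295, 0.004, -0.956]]
wrist_force: [0.0, 2.5, -3.1]
opening: 16.2
t 12.62 p [520.04  240.2   227.236] F [ 0.009  2.52  -3.11 ] op 16.2
[[-0.288  0.953  0.092]
 [ 0.911  0.302 -0.28 ]
 [-0.295  0.004 -0.956]] q [-1.013  0.432  0.509  1.856  0.105  0.972 -0.293]
```

View pics/i_w.png

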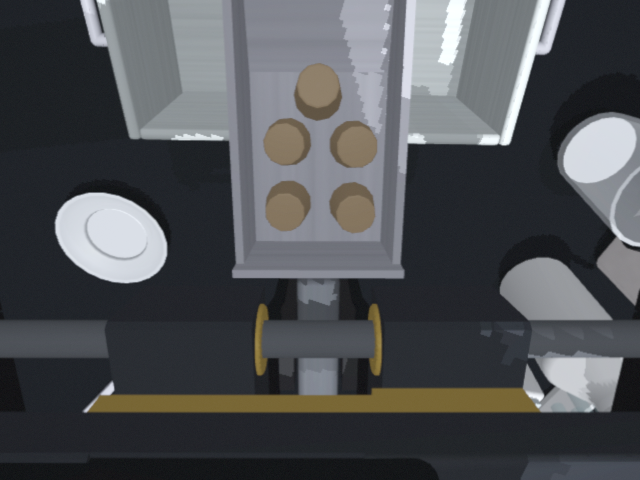

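View pics/i_s.png

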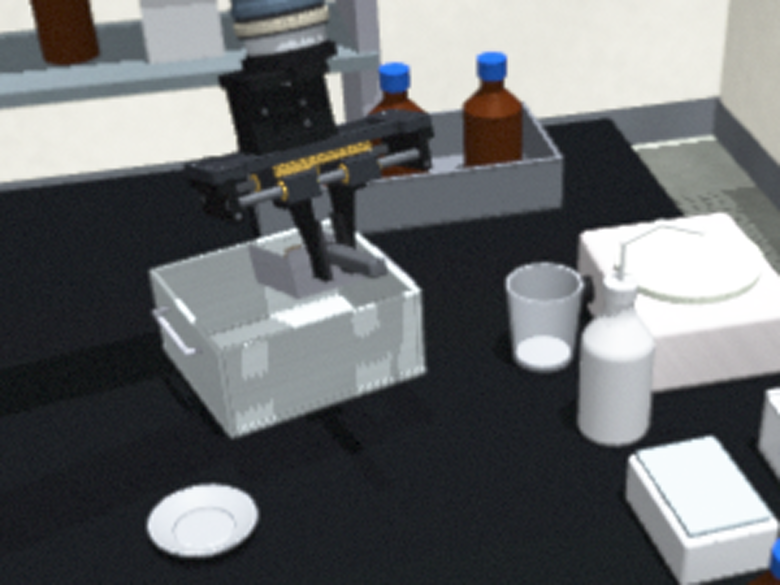

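```bash
python3 -m pendant '[{"translation":[0.015,0,-0.022],"twist":[0,-0.6,0]},{"translation":[0.015,0,-0.022],"twist":[0,-0.6,0]},{"translation":[0.015,0,-0.022],"twist":[0,-0.6,0]},{"translation":[0.015,0,-0.022],"twist":[0,-0.6,0]},{"translation":[0.015,0,-0.022],"twist":[0,-0.6,0]}]' -1
python3 -m pendant '[{"translation":[0.015,0,-0.022],"twist":[0,-0.6,0]},{"translation":[0.015,0,-0.022],"twist":[0,-0.6,0]},{"translation":[0.015,0,-0.022],"twist":[0,-0.6,0]},{"translation":[0.015,0,-0.022],"twist":[0,-0.6,0]},{"translation":[0.015,0,-0.022],"twist":[0,-0.6,0]}]' -1
bash /tmp/s.sh
python3 - <<'E'
from h import *
w=cam("side");crop(w,150,40,450,265,"pics/j_s.png",2.6)
E
```

```text
t: 13.13
ee_pos: [511.4, 263.9, 247.5]
orientation: [[-0.238, 0.957, 0.164], [0.789, 0.289, -0.541], [-0.566, 0.0, -0.825]]
wrist_force: [0.1, -0.4, -2.3]
opening: 15.7
t: 13.55
ee_pos: [500.3, 301.1, 257.3]
orientation: [[-0.18, 0.957, 0.227], [0.594, 0.29, -0.75], [-0.784, 0.0, -0.621]]
wrist_force: [0.2, 0.2, -2.1]
opening: 15.7
t 13.55 p [500.295 301.128 257.284] F [ 0.165  0.181 -2.148] op 15.7
[[-0.18   0.957  0.227]
 [ 0.594  0.29  -0.75 ]
 [-0.784  0.    -0.621]] q [-1.331  0.642  0.647  1.724  0.447  1.326 -0.624]
```

View pics/j_s.png

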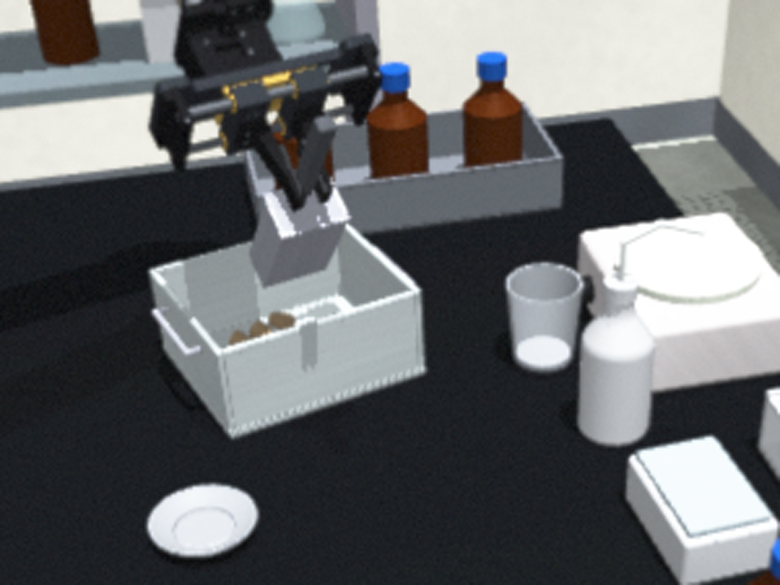

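Three stoppers are already visible in the tub. I'll tip further to make sure the rest come out.

```bash
python3 -m pendant '[{"translation":[0.015,0,-0.022],"twist":[0,-0.7,0]},{"translation":[0.015,0,-0.022],"twist":[0,-0.7,0]},{"translation":[0.015,0,-0.022],"twist":[0,-0.7,0]},{"translation":[0.015,0,-0.022],"twist":[0,-0.7,0]},{"translation":[0.015,0,-0.022],"twist":[0,-0.7,0]}]' -1
python3 -m pendant '[{"translation":[0,0,0],"twist":[0,0,0]},{"translation":[0,0,0],"twist":[0,0,0]}]' -1
bash /tmp/s.sh
python3 - <<'E'
from h import *
w=cam("side");crop(w,150,40,450,265,"pics/k_s.png",2.6)
w=cam("wrist");cv2.imwrite("pics/k_w.png",w["frame"][:,:,::-1])
w=cam("top");crop(w,60,160,360,385,"pics/k_t.png",2.6)
E
```

```text
t: 14.02
ee_pos: [488.7, 339.3, 254.4]
orientation: [[-0.092, 0.957, 0.276], [0.302, 0.291, -0.908], [-0.949, -0.0, -0.316]]
wrist_force: [-0.0, 1.3, -1.1]
opening: 15.8
t: 14.18
ee_pos: [488.1, 339.9, 253.4]
orientation: [[-0.094, 0.956, 0.277], [0.303, 0.293, -0.907], [-0.948, -0.001, -0.317]]
wrist_force: [-0.1, 0.5, -0.9]
opening: 15.8
t 14.18 p [488.132 339.881 253.442] F [-0.103  0.514 -0.904] op 15.8
[[-0.094  0.956  0.277]
 [ 0.303  0.293 -0.907]
 [-0.948 -0.001 -0.317]] q [-1.426  0.827  0.689  1.65   0.564  1.514 -0.687]
```

View pics/k_w.png

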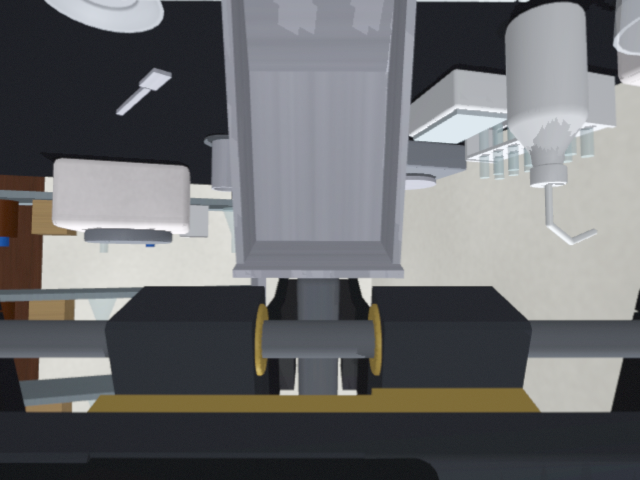

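View pics/k_t.png

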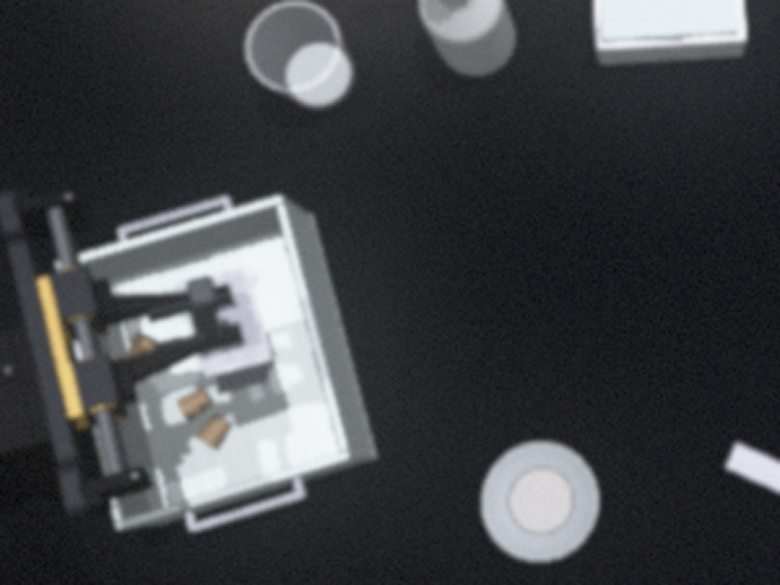

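View pics/k_s.png

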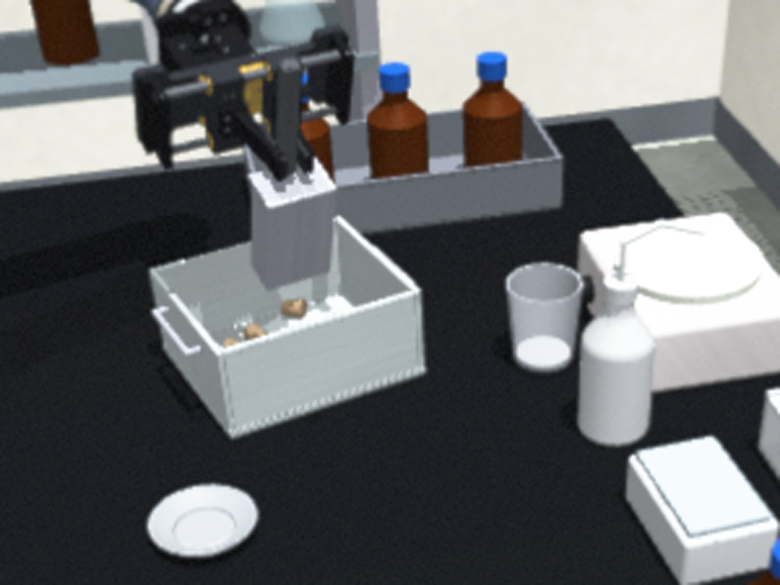

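The pan is clearly empty, and I can count three stoppers in the tub with the gripper blocking part of it. Now I'll tip back and withdraw to the right, then check all five.

```bash
python3 -m pendant '[{"translation":[-0.025,0,0.03],"twist":[0,1,0]},{"translation":[-0.025,0,0.03],"twist":[0,1,0]},{"translation":[-0.025,0,0.03],"twist":[0,1,0]},{"translation":[-0.025,0,0.03],"twist":[0,1,0]},{"translation":[-0.025,0,0.03],"twist":[0,1,0]}]' -1
python3 -m pendant '[{"translation":[-0.025,0,0.03],"twist":[0,1,0]},{"translation":[-0.025,0,0.03],"twist":[0,1,0]},{"translation":[-0.025,0,0.03],"twist":[0,1,0]},{"translation":[-0.025,0,0.03],"twist":[0,1,0]},{"translation":[-0.025,0,0.03],"twist":[0,1,0]}]' -1
python3 -m pendant '[{"translation":[-0.025,0,0.03],"twist":[0,1,0]},{"translation":[-0.025,0,0.03],"twist":[0,1,0]},{"translation":[-0.05,-0.01,0.0],"twist":[0,0.48,0]},{"translation":[-0.09,-0.03,0],"twist":[0,0,0]},{"translation":[-0.1,-0.03,0],"twist":[0,0,0]}]' -1
python3 -m pendant '[{"translation":[-0.1,-0.03,0],"twist":[0,0,0]},{"translation":[-0.1,-0.03,0],"twist":[0,0,0]},{"translation":[-0.06,-0.02,0],"twist":[0,0,0]},{"translation":[0,0,0],"twist":[0,0,0]}]' -1
bash /tmp/s.sh
python3 - <<'E'
from h import *
w=cam("top");cv2.imwrite("pics/l_t.png",w["frame"][:,:,::-1])
w=cam("side");crop(w,150,40,450,265,"pics/l_s.png",2.6)
o=readout.get_obs();print((o["orientation"].T@(np.array([525,51,200])-o["ee_pos"]))/300)
E
```

```text
t: 14.75
ee_pos: [505.1, 285.0, 265.9]
orientation: [[-0.214, 0.956, 0.2], [0.705, 0.293, -0.646], [-0.676, 0.003, -0.737]]
wrist_force: [-0.0, -0.3, -1.7]
opening: 15.4
t: 15.17
ee_pos: [521.2, 231.8, 247.6]
orientation: [[-0.283, 0.956, 0.074], [0.928, 0.292, -0.23], [-0.241, 0.004, -0.97]]
wrist_force: [-0.1, -0.2, -2.5]
opening: 15.4
t: 15.58
ee_pos: [527.1, 138.8, 233.0]
orientation: [[-0.293, 0.956, 0.002], [0.956, 0.293, -0.0], [-0.001, 0.002, -1.0]]
wrist_force: [-0.9, -0.5, -1.2]
opening: 15.5
t: 15.92
ee_pos: [526.5, 52.4, 233.5]
orientation: [[-0.284, 0.959, 0.002], [0.959, 0.284, -0.004], [-0.004, 0.001, -1.0]]
wrist_force: [0.1, -0.4, -1.7]
opening: 15.4
t 15.92 p [526.53   52.392 233.473] F [ 0.115 -0.446 -1.7  ] op 15.4
[[-0.284  0.959  0.002]
 [ 0.959  0.284 -0.004]
 [-0.004  0.001 -1.   ]] q [-0.566  0.312  0.474  1.967 -0.175  0.901  0.285]
[-0.02025447 -0.01301673  0.11009404]
```

View pics/l_t.png

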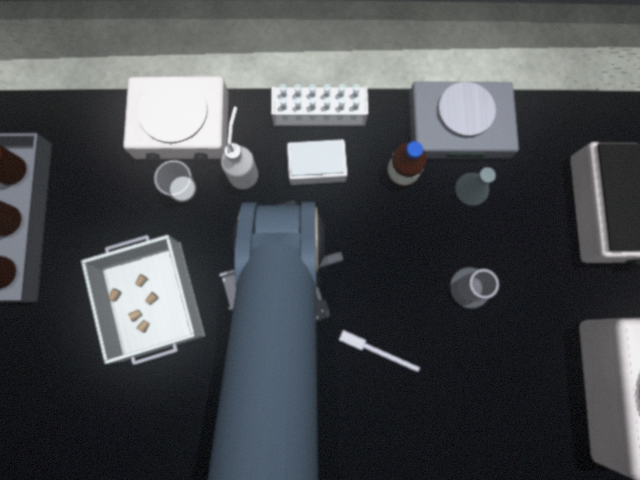

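View pics/l_s.png

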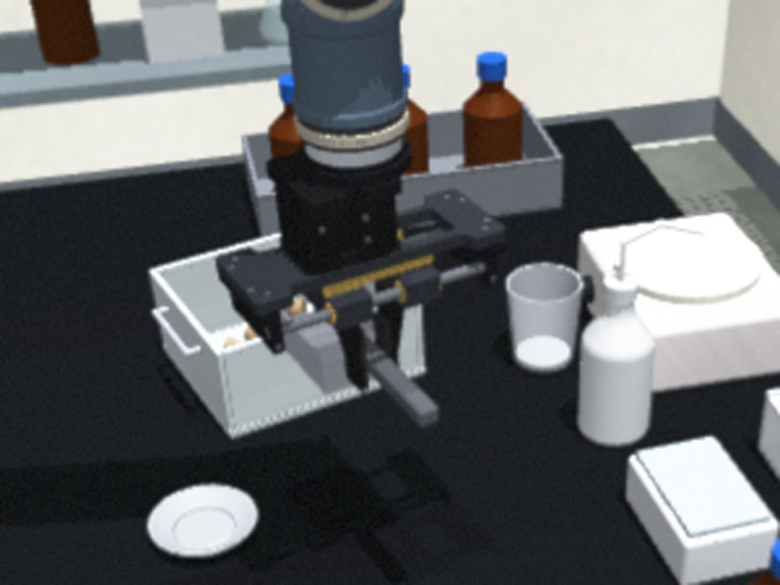

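All five stoppers lie in the tub, at (141,281), (115,295), (151,298), (135,315) and (143,326). Next I'll turn the scoop and lay it down with the mouth to the front-right.

```bash
python3 -m pendant '[{"translation":[0,0,0],"twist":[0,0,1]},{"translation":[0,0,0],"twist":[0,0,1]},{"translation":[0,0,0],"twist":[0,0,1]},{"translation":[0,0,0],"twist":[0,0,1]},{"translation":[0,0,0],"twist":[0,0,1]}]' -1
python3 -m pendant '[{"translation":[0,0,0],"twist":[0,0,1]},{"translation":[0,0,0],"twist":[0,0,1]},{"translation":[0,0,0],"twist":[0,0,1]},{"translation":[0,0,0],"twist":[0,0,1]},{"translation":[0,0,0],"twist":[0,0,1]}]' -1
python3 -m pendant '[{"translation":[0,0,0],"twist":[0,0,1]},{"translation":[0,0,0],"twist":[0,0,1]},{"translation":[0,0,0],"twist":[0,0,1]},{"translation":[0,0,0],"twist":[0,0,1]},{"translation":[0,0,0],"twist":[0,0,1]}]' -1
python3 -m pendant '[{"translation":[0,0,0.03],"twist":[0,0,1]},{"translation":[0,0,0.03],"twist":[0,0,1]},{"translation":[0,0,0.03],"twist":[0,0,1]},{"translation":[0,0,0.03],"twist":[0,0,1]},{"translation":[0,0,0.03],"twist":[0,0,1]}]' -1
bash /tmp/s.sh
```

```text
t: 16.43
ee_pos: [526.9, 61.3, 232.4]
orientation: [[0.203, 0.979, 0.001], [0.979, -0.203, -0.001], [-0.001, 0.001, -1.0]]
wrist_force: [-0.0, 0.9, -1.6]
opening: 15.5
t: 16.85
ee_pos: [526.9, 61.4, 232.3]
orientation: [[0.647, 0.762, 0.001], [0.762, -0.647, -0.001], [-0.0, 0.001, -1.0]]
wrist_force: [0.1, 0.3, -1.2]
opening: 16.1
t: 17.27
ee_pos: [526.9, 61.5, 232.3]
orientation: [[0.933, 0.359, 0.001], [0.359, -0.933, -0.001], [0.001, 0.001, -1.0]]
wrist_force: [-0.0, -0.6, -0.8]
opening: 15.7
t: 17.68
ee_pos: [527.0, 61.5, 186.8]
orientation: [[0.991, -0.132, 0.001], [-0.132, -0.991, -0.0], [0.001, 0.0, -1.0]]
wrist_force: [-0.3, -0.2, -1.7]
opening: 15.6
t 17.68 p [526.968  61.541 186.804] F [-0.298 -0.176 -1.723] op 15.6
[[ 0.991 -0.132  0.001]
 [-0.132 -0.991 -0.   ]
 [ 0.001  0.    -1.   ]] q [-0.873  0.484  0.895  2.02  -0.496  0.867 -1.405]
```

```bash
python3 -m pendant '[{"translation":[0,0,0.026],"twist":[0,0,1]},{"translation":[0,0,0.026],"twist":[0,0,1]},{"translation":[0,0,0.026],"twist":[0,0,1]},{"translation":[0,0,0.026],"twist":[0,0,1]},{"translation":[0,0,0.026],"twist":[0,0,1]}]' -1
python3 -m pendant '[{"translation":[0,0,0.026],"twist":[0,0,1]},{"translation":[0,0,0.026],"twist":[0,0,1]},{"translation":[0,0,0.026],"twist":[0,0,1]},{"translation":[0,0,0.026],"twist":[0,0,1]},{"translation":[0,0,0],"twist":[0,0,0.1]}]' -1
python3 -m pendant '[{"translation":[0,0,0],"twist":[0,0,0]}]' -1
bash /tmp/s.sh
python3 - <<'E'
from h import *
w=cam("side");crop(w,220,120,460,300,"pics/m_s.png",3.3)
E
```

```text
t: 18.1
ee_pos: [527.1, 61.6, 147.8]
orientation: [[0.806, -0.591, 0.001], [-0.591, -0.806, -0.0], [0.001, -0.0, -1.0]]
wrist_force: [0.7, 0.2, -1.3]
opening: 16.0
t: 18.52
ee_pos: [526.3, 61.6, 115.4]
orientation: [[0.506, -0.862, -0.002], [-0.862, -0.506, -0.002], [0.0, 0.003, -1.0]]
wrist_force: [-0.2, -0.2, -1.9]
opening: 15.6
t: 18.6
ee_pos: [527.0, 61.0, 116.6]
orientation: [[0.509, -0.861, -0.0], [-0.861, -0.509, -0.002], [0.001, 0.001, -1.0]]
wrist_force: [-0.4, -0.1, -1.1]
opening: 15.7
t 18.6 p [527.014  61.012 116.567] F [-0.429 -0.072 -1.105] op 15.7
[[ 0.509 -0.861 -0.   ]
 [-0.861 -0.509 -0.002]
 [ 0.001  0.001 -1.   ]] q [-0.92   0.693  1.011  2.07  -0.81   0.842 -2.028]
```

View pics/m_s.png

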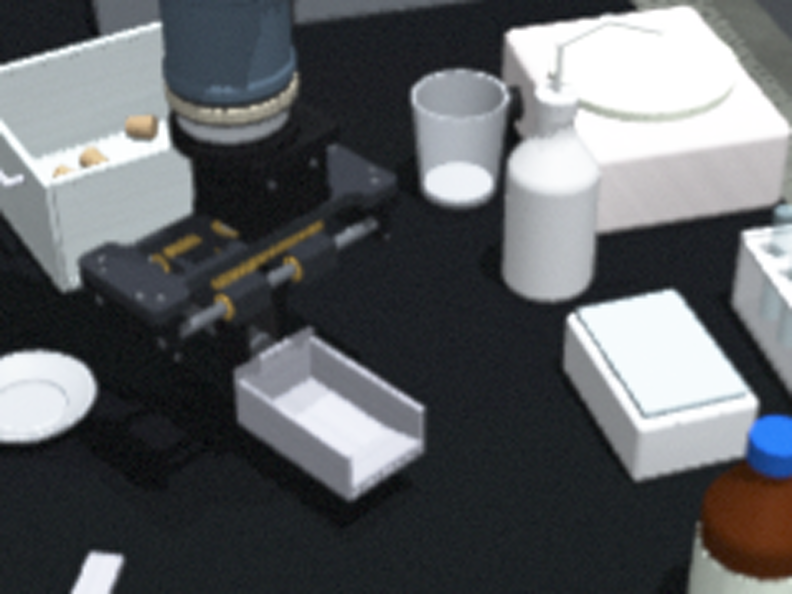

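```bash
python3 -m pendant '[{"translation":[0,0,0.025],"twist":[0,0,0]},{"translation":[0,0,0.03],"twist":[0,0,0]},{"translation":[0,0,0.025],"twist":[0,0,0]},{"translation":[0,0,0.015],"twist":[0,0,0]},{"translation":[0,0,0.008],"twist":[0,0,0]}]' -1
python3 -m pendant '[{"translation":[0,0,0],"twist":[0,0,0]},{"translation":[0,0,0],"twist":[0,0,0]}]' -1
```

```text
t: 19.07
ee_pos: [526.6, 59.9, 84.9]
orientation: [[0.506, -0.862, -0.001], [-0.862, -0.506, -0.001], [0.001, 0.002, -1.0]]
wrist_force: [-6.1, 4.6, 15.6]
opening: 15.7
t: 19.23
ee_pos: [527.3, 59.6, 85.8]
orientation: [[0.506, -0.863, 0.001], [-0.863, -0.506, -0.002], [0.002, 0.0, -1.0]]
wrist_force: [-0.1, -0.6, -1.3]
opening: 15.5
```

```bash
python3 -m pendant '[{"translation":[0,0,0],"twist":[0,0,0]},{"translation":[0,0,0],"twist":[0,0,0]},{"translation":[0,0,0],"twist":[0,0,0]},{"translation":[0,0,0],"twist":[0,0,0]},{"translation":[0,0,0],"twist":[0,0,0]}]' 1
python3 -m pendant '[{"translation":[0,0,0],"twist":[0,0,0]},{"translation":[0,0,0],"twist":[0,0,0]},{"translation":[0,0,0],"twist":[0,0,0]}]' 1
python3 -m pendant '[{"translation":[0,0,-0.05],"twist":[0,0,0]},{"translation":[0,0,-0.1],"twist":[0,0,0]},{"translation":[0,0,-0.12],"twist":[0,0,0]},{"translation":[0,0,-0.12],"twist":[0,0,0]},{"translation":[0,0,-0.1],"twist":[0,0,0]}]' 1
bash /tmp/s.sh
python3 - <<'E'
from h import *
w=cam("wrist");cv2.imwrite("pics/n_w.png",w["frame"][:,:,::-1]); np.save("pics/n_w.npy",w,allow_pickle=True)
w=cam("side");crop(w,220,120,460,300,"pics/n_s.png",3.3)
E
```

```text
t: 19.65
ee_pos: [527.3, 59.8, 86.0]
orientation: [[0.506, -0.862, 0.001], [-0.862, -0.506, -0.002], [0.002, 0.0, -1.0]]
wrist_force: [0.1, 0.8, 0.1]
opening: 41.4
t: 19.9
ee_pos: [527.2, 59.8, 85.9]
orientation: [[0.506, -0.862, 0.001], [-0.862, -0.506, -0.002], [0.002, 0.0, -1.0]]
wrist_force: [0.1, -0.4, -0.7]
opening: 61.2
t: 20.32
ee_pos: [527.2, 59.6, 234.9]
orientation: [[0.505, -0.863, 0.001], [-0.863, -0.505, -0.002], [0.003, -0.0, -1.0]]
wrist_force: [1.1, 0.5, 0.1]
opening: 85.8
t 20.32 p [527.216  59.617 234.935] F [1.146 0.512 0.077] op 85.8
[[ 0.505 -0.863  0.001]
 [-0.863 -0.505 -0.002]
 [ 0.003 -0.    -1.   ]] q [-1.067  0.55   1.213  1.983 -0.603  1.034 -2.184]
```

View pics/n_w.png

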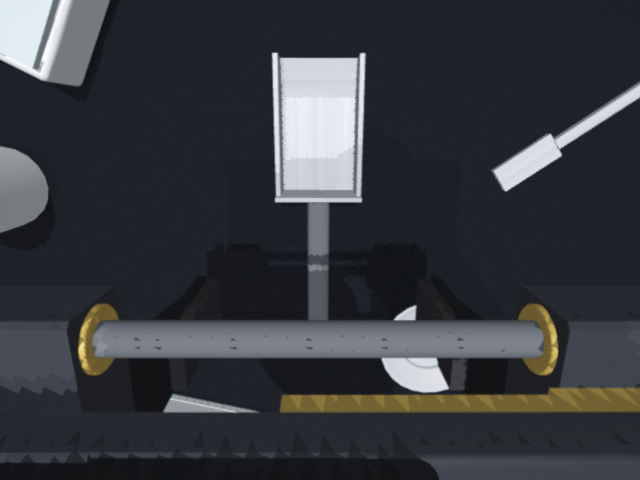

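View pics/n_s.png

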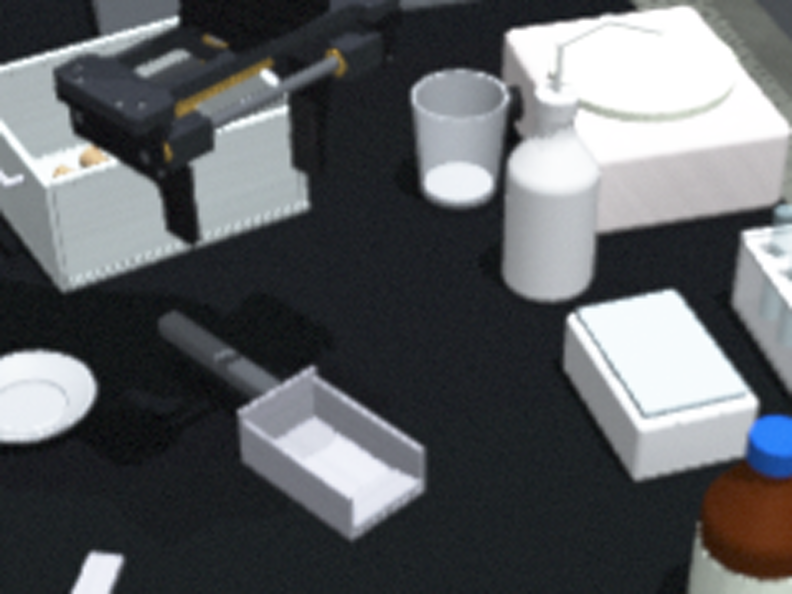

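```bash
python3 - <<'E'
from h import *
w=np.load("pics/n_w.npy",allow_pickle=True).item()
m=[onz(w,p,34) for p in [(275.5,54),(363,54)]]; b=[onz(w,p,41) for p in [(276,200),(362,200)]]
M=np.mean(m,0);B=np.mean(b,0);print(m,b,M,B)
d=(M-B)[:2];yaw=np.arctan2(d[1],d[0]);print("len",np.hypot(*d),"yaw",np.degrees(yaw))
c=onz(w,(318,290),41);print("handle pt",c, np.degrees(np.arctan2(*(B-c)[[1,0]])))
u=d/np.hypot(*d);print("origin from mouth",M[:2]-50*u,"from back",B[:2]+50*u,"from grip",np.array([527.2,59.8])+71*np.array([.505,-.863]))
E
python3 -m pendant '[{"translation":[0,0,0],"twist":[0,0,-1]},{"translation":[0,0,0],"twist":[0,0,-1]},{"translation":[0,0,0],"twist":[0,0,-1]},{"translation":[0,0,0],"twist":[0,0,-1]},{"translation":[0,0,0],"twist":[0,0,-1]}]' 1
python3 -m pendant '[{"translation":[0,0,0],"twist":[0,0,-1]},{"translation":[0,0,0],"twist":[0,0,-1]},{"translation":[0,0,0],"twist":[0,0,-1]},{"translation":[0,0,0],"twist":[0,0,-1]},{"translation":[0,0,0],"twist":[0,0,-1]}]' 1
python3 -m pendant '[{"translation":[0,0,0],"twist":[0,0,-1]},{"translation":[0,0,0],"twist":[0,0,-1]},{"translation":[0,0,0],"twist":[0,0,-1]},{"translation":[0,0,0],"twist":[0,0,-1]},{"translation":[0,0,0],"twist":[0,0,-1]}]' 1
python3 -m pendant '[{"translation":[0,0,0],"twist":[0,0,-1]},{"translation":[0,0,0],"twist":[0,0,-1]},{"translation":[0,0,0],"twist":[0,0,-1]},{"translation":[0,0,0],"twist":[0,0,-1]},{"translation":[0,0,0],"twist":[0,0,-1]}]' 1
bash /tmp/s.sh
```

```text
[array([611.51916208, -28.21606997,  34.        ]), array([560.83262076, -57.82896264,  34.        ])] [array([563.57984021,  57.1683734 ,  41.        ]), array([510.20960749,  26.00839721,  41.        ])] [586.17589142 -43.0225163   34.        ] [536.89472385  41.58838531  41.        ]
len 97.91648558277623 yaw -59.78156771637023
handle pt [502.35665557 102.13846313  41.        ] -60.299347685275535
origin from mouth [5.61010993e+02 1.83130381e-01] from back [562.05962191  -1.61726137] from grip [563.055  -1.473]
t: 20.83
ee_pos: [526.6, 60.2, 232.2]
orientation: [[0.86, -0.51, -0.001], [-0.51, -0.86, -0.002], [0.0, 0.002, -1.0]]
wrist_force: [0.3, 0.5, 0.3]
opening: 86.9
t: 21.25
ee_pos: [526.6, 60.1, 232.2]
orientation: [[0.999, -0.035, -0.001], [-0.035, -0.999, -0.002], [-0.001, 0.002, -1.0]]
wrist_force: [0.1, -0.6, 0.4]
opening: 87.1
t: 21.67
ee_pos: [526.5, 60.1, 232.1]
orientation: [[0.894, 0.448, -0.001], [0.448, -0.894, -0.002], [-0.001, 0.001, -1.0]]
wrist_force: [0.5, 0.1, -0.1]
opening: 87.1
t: 22.08
ee_pos: [526.5, 60.1, 232.1]
orientation: [[0.57, 0.822, -0.001], [0.822, -0.57, -0.002], [-0.002, 0.0, -1.0]]
wrist_force: [0.2, -1.0, -0.4]
opening: 87.4
t 22.08 p [526.538  60.073 232.097] F [ 0.219 -1.038 -0.363] op 87.4
[[ 0.57   0.822 -0.001]
 [ 0.822 -0.57  -0.002]
 [-0.002  0.    -1.   ]] q [-0.733  0.346  0.676  1.972 -0.269  0.914 -0.526]
```

```bash
python3 -m pendant '[{"translation":[0,0,0],"twist":[0,0,-1]},{"translation":[0,0,0],"twist":[0,0,-1]},{"translation":[0,0,0],"twist":[0,0,-1]},{"translation":[0,0,0],"twist":[0,0,-1]},{"translation":[0,0,0],"twist":[0,0,-1]}]' 1
python3 -m pendant '[{"translation":[0,0,0],"twist":[0,0,-1]},{"translation":[0,0,0],"twist":[0,0,-1]},{"translation":[0,0,0],"twist":[0,0,-1]},{"translation":[0,0,0],"twist":[0,0,-1]},{"translation":[0,0,0],"twist":[0,0,-1]}]' 1
python3 -m pendant '[{"translation":[0,0,0],"twist":[0,0,-1]},{"translation":[0,0,0],"twist":[0,0,-0.3]},{"translation":[0,0,0],"twist":[0,0,0]}]' 1
bash /tmp/s.sh
python3 - <<'E'
from h import *
o=readout.get_obs();print((o["orientation"].T@(np.array([584,-38,200])-o["ee_pos"]))/300)
E
```

```text
t: 22.5
ee_pos: [526.5, 60.0, 232.1]
orientation: [[0.106, 0.994, -0.001], [0.994, -0.106, -0.002], [-0.002, -0.001, -1.0]]
wrist_force: [-0.6, -0.2, 0.0]
opening: 86.9
t: 22.92
ee_pos: [526.5, 60.1, 232.1]
orientation: [[-0.384, 0.923, -0.001], [0.923, 0.384, -0.002], [-0.001, -0.001, -1.0]]
wrist_force: [0.3, 0.1, -0.2]
opening: 86.8
t: 23.17
ee_pos: [526.6, 60.0, 232.1]
orientation: [[-0.496, 0.868, -0.001], [0.868, 0.496, -0.002], [-0.001, -0.002, -1.0]]
wrist_force: [0.5, 0.6, -0.1]
opening: 87.2
t 23.17 p [526.566  59.973 232.145] F [ 0.457  0.59  -0.1  ] op 87.2
[[-0.496  0.868 -0.001]
 [ 0.868  0.496 -0.002]
 [-0.001 -0.002 -1.   ]] q [-0.537  0.311  0.423  1.962 -0.159  0.901  0.486]
[-0.37842592  0.00432049  0.10752643]
```

```bash
python3 -m pendant '[{"translation":[-0.09,0,0],"twist":[0,0,0]},{"translation":[-0.1,0,0],"twist":[0,0,0]},{"translation":[-0.1,0,0],"twist":[0,1,0]},{"translation":[-0.08,0,0],"twist":[0,1,0]},{"translation":[0,0,0],"twist":[0,1,0]}]' 1
python3 -m pendant '[{"translation":[0,0,0],"twist":[0,1,0]},{"translation":[0,0,0],"twist":[0,1,0]},{"translation":[0,0,0],"twist":[0,1,0]},{"translation":[0,0,0],"twist":[0,1,0]},{"translation":[0,0,0],"twist":[0,0,0]}]' 1
bash /tmp/s.sh
python3 - <<'E'
from h import *
o=readout.get_obs();print((o["orientation"].T@(np.array([584,-38,120])-o["ee_pos"]))/300,(o["orientation"].T@np.array([0,0,-1])))
w=cam("side");crop(w,220,60,500,270,"pics/o_s.png",2.8)
w=cam("wrist");cv2.imwrite("pics/o_w.png",w["frame"][:,:,::-1])
E
```

```text
t: 23.58
ee_pos: [583.6, -41.4, 230.5]
orientation: [[-0.468, 0.872, -0.144], [0.833, 0.49, 0.256], [0.294, 0.0, -0.956]]
wrist_force: [1.2, -0.8, -0.0]
opening: 87.0
t: 24.0
ee_pos: [581.9, -39.0, 227.7]
orientation: [[-0.373, 0.871, -0.321], [0.667, 0.491, 0.56], [0.645, -0.005, -0.764]]
wrist_force: [-0.4, -1.0, -1.1]
opening: 87.2
t 24.0 p [581.873 -39.013 227.659] F [-0.413 -1.015 -1.125] op 87.2
[[-0.373  0.871 -0.321]
 [ 0.667  0.491  0.56 ]
 [ 0.645 -0.005 -0.764]] q [ 0.005  0.606  0.286  1.638 -0.624  1.511  1.031]
[-0.2318341   0.00975863  0.27386706] [-0.6449368   0.00536466  0.76421708]
```

View pics/o_s.png

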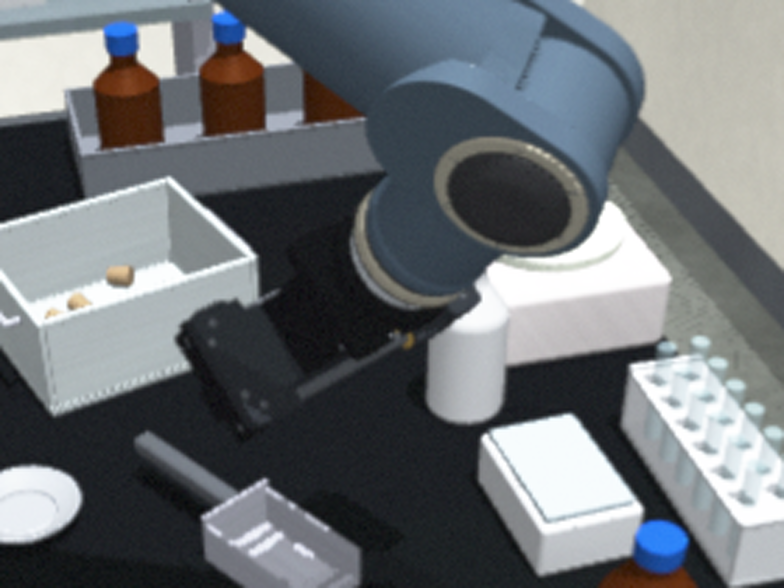

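View pics/o_w.png

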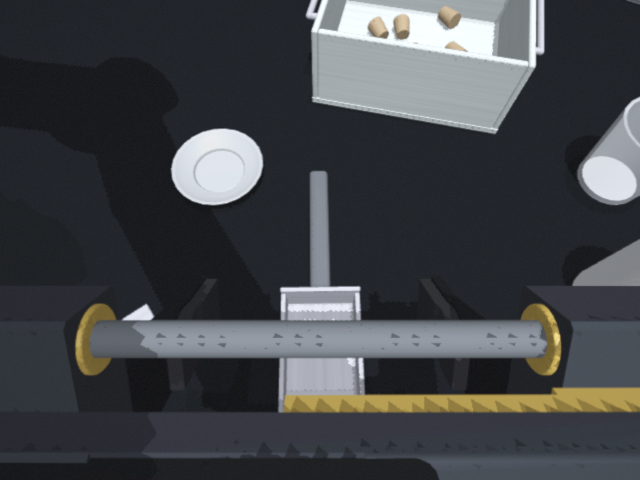

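```bash
python3 -m pendant '[{"translation":[-0.04,0.007,0.05],"twist":[0,0,0]},{"translation":[-0.06,0,0.07],"twist":[0,0,0]},{"translation":[-0.06,0,0.07],"twist":[0,0,0]},{"translation":[-0.05,0,0.06],"twist":[0,0,0]},{"translation":[-0.02,0,0.024],"twist":[0,0,0]}]' 1
bash /tmp/s.sh
python3 - <<'E'
from h import *
o=readout.get_obs();print((o["orientation"].T@(np.array([584,-38,64])-o["ee_pos"]))/300)
w=cam("side");crop(w,220,80,540,320,"pics/p_s.png",2.5)
w=cam("top");crop(w,220,90,480,285,"pics/p_t.png",3)
E
```

```text
t: 24.52
ee_pos: [582.4, -33.4, 121.1]
orientation: [[-0.379, 0.867, -0.323], [0.665, 0.498, 0.557], [0.643, -0.003, -0.766]]
wrist_force: [-0.9, 0.7, -0.0]
opening: 86.9
t 24.52 p [582.447 -33.445 121.135] F [-0.921  0.653 -0.039] op 86.9
[[-0.379  0.867 -0.323]
 [ 0.665  0.498  0.557]
 [ 0.643 -0.003 -0.766]] q [ 0.014  0.737  0.259  1.69  -0.664  1.357  1.131]
[-0.13457221 -0.00241301  0.13569246]
```

View pics/p_s.png

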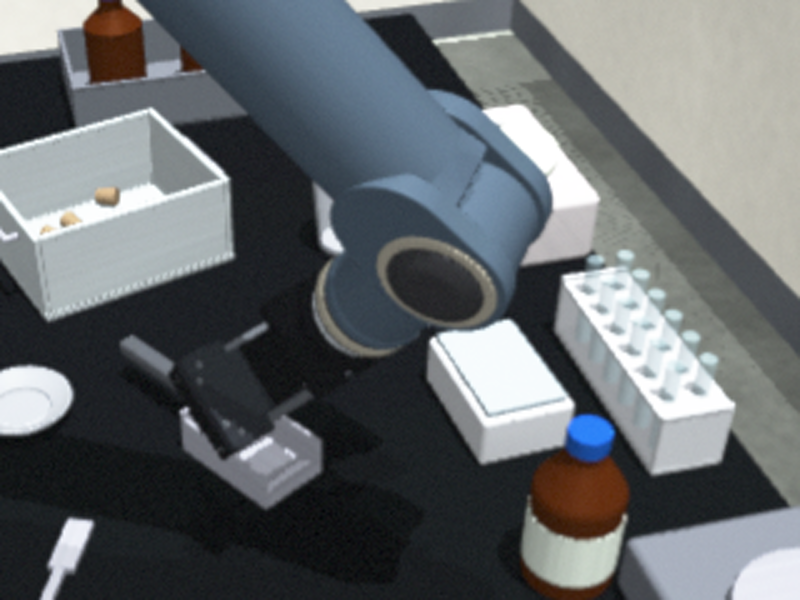

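View pics/p_t.png

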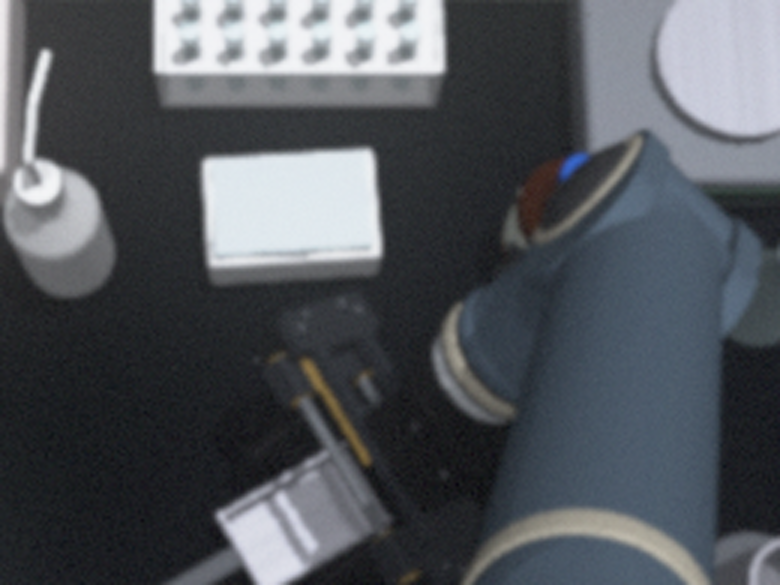

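Run:
```python
from h import *
f=np.load("pics/top.npy",allow_pickle=True).item();s=np.load("pics/side.npy",allow_pickle=True).item()
print("disk",tri([ray(f,(416.7,153.3)),ray(s,(396,193))]))
# flange ring (pale) near gripper: side (355,320), top(475,360)
print("flange",tri([ray(f,(475/3+220,362/3+90)),ray(s,(345/2.5+220,312/2.5+80))]))
# reagent cap
print("cap",tri([ray(f,(415,150)),ray(s,(456,256))]))
s2=s
print("cap side z140",onz(s,(456,255),140), "top z140",onz(f,(415,149),140))
```

```text
disk (array([ 681.30448884, -151.22611265,  267.66726552]), [np.float64(23.38758845016414), np.float64(23.387588450164113)])
flange (array([619.24828002, -96.95750909, 209.30282565]), [np.float64(5.821396521771395), np.float64(5.82139652177114)])
cap (array([ 763.05055579, -182.34320971,  132.28454084]), [np.float64(0.21058549620549577), np.float64(0.21058549620564448)])
cap side z140 [ 759.81826059 -187.6866553   140.        ] top z140 [ 761.91284488 -180.69889249  140.        ]
```

```bash
python3 -m pendant '[{"translation":[-0.03,0,0.03],"twist":[0,0,0]},{"translation":[-0.04,0,0.04],"twist":[0,0,0]},{"translation":[-0.04,0,0.04],"twist":[0,0,0]},{"translation":[-0.022,0,0.02],"twist":[0,0,0]},{"translation":[0,0,0],"twist":[0,0,0]}]' 1
bash /tmp/s.sh
python3 - <<'E'
from h import *
o=readout.get_obs();print("grasp pt",o["ee_pos"]+51*o["orientation"][:,2])
w=cam("side");crop(w,240,140,480,320,"pics/q_s.png",3.3)
w=cam("wrist");cv2.imwrite("pics/q_w.png",w["frame"][:,:,::-1])
E
```

```text
t: 25.03
ee_pos: [585.3, -40.0, 65.4]
orientation: [[-0.377, 0.869, -0.322], [0.665, 0.496, 0.558], [0.644, -0.004, -0.765]]
wrist_force: [-0.5, 0.7, 0.4]
opening: 86.9
t 25.03 p [585.275 -39.968  65.354] F [-0.507  0.663  0.433] op 86.9
[[-0.377  0.869 -0.322]
 [ 0.665  0.496  0.558]
 [ 0.644 -0.004 -0.765]] q [ 0.034  0.82   0.245  1.687 -0.687  1.296  1.183]
grasp pt [568.84946403 -11.49960575  26.3577152 ]
```

View pics/q_s.png

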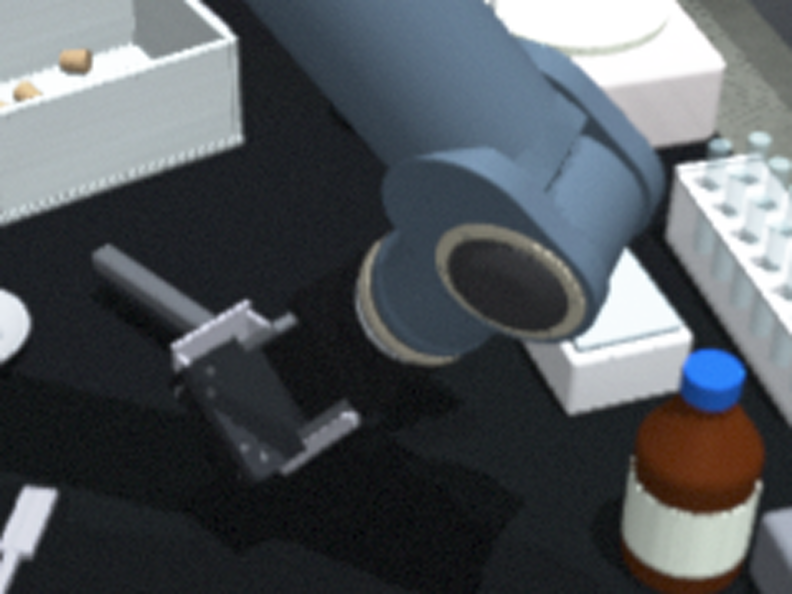

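View pics/q_w.png

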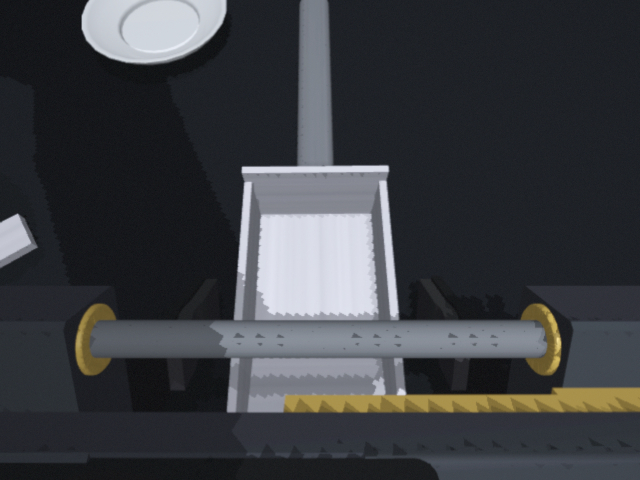

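```bash
python3 -m pendant '[{"translation":[0,0,0],"twist":[0,0,0]},{"translation":[0,0,0],"twist":[0,0,0]},{"translation":[0,0,0],"twist":[0,0,0]},{"translation":[0,0,0],"twist":[0,0,0]},{"translation":[0,0,0],"twist":[0,0,0]}]' -1
python3 -m pendant '[{"translation":[0,0,0],"twist":[0,0,0]},{"translation":[0,0,0],"twist":[0,0,0]},{"translation":[0,0,0],"twist":[0,0,0]},{"translation":[0,0,0],"twist":[0,0,0]}]' -1
python3 -m pendant '[{"translation":[0.01,0,-0.012],"twist":[0,0,0]},{"translation":[0.02,0,-0.024],"twist":[0,0,0]},{"translation":[0.03,0,-0.036],"twist":[0,0,0]},{"translation":[0.03,0,-0.036],"twist":[0,0,0]},{"translation":[0.03,0,-0.036],"twist":[0,0,0]}]' -1
bash /tmp/s.sh
python3 - <<'E'
from h import *
w=cam("side");crop(w,240,140,480,320,"pics/r_s.png",3.3)
w=cam("wrist");cv2.imwrite("pics/r_w.png",w["frame"][:,:,::-1])
E
```

```text
t: 25.55
ee_pos: [586.5, -39.8, 68.5]
orientation: [[-0.38, 0.868, -0.319], [0.665, 0.496, 0.558], [0.643, -0.0, -0.766]]
wrist_force: [1.9, 1.2, 1.2]
opening: 62.0
t: 25.88
ee_pos: [586.6, -39.8, 68.4]
orientation: [[-0.38, 0.868, -0.319], [0.665, 0.496, 0.558], [0.643, -0.0, -0.766]]
wrist_force: [0.0, -1.1, 3.2]
opening: 61.8
t: 26.3
ee_pos: [586.8, -40.0, 126.1]
orientation: [[-0.38, 0.868, -0.318], [0.665, 0.496, 0.558], [0.642, 0.0, -0.767]]
wrist_force: [-0.4, 0.4, -1.8]
opening: 61.8
t 26.3 p [586.819 -40.011 126.112] F [-0.366  0.388 -1.828] op 61.8
[[-0.38   0.868 -0.318]
 [ 0.665  0.496  0.558]
 [ 0.642  0.    -0.767]] q [ 0.022  0.736  0.263  1.675 -0.661  1.37   1.131]
```

View pics/r_s.png

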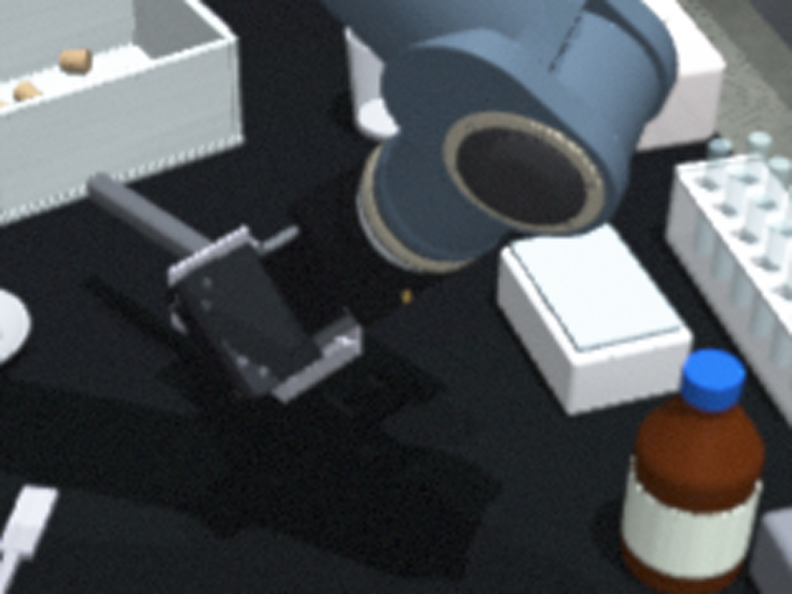

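View pics/r_w.png

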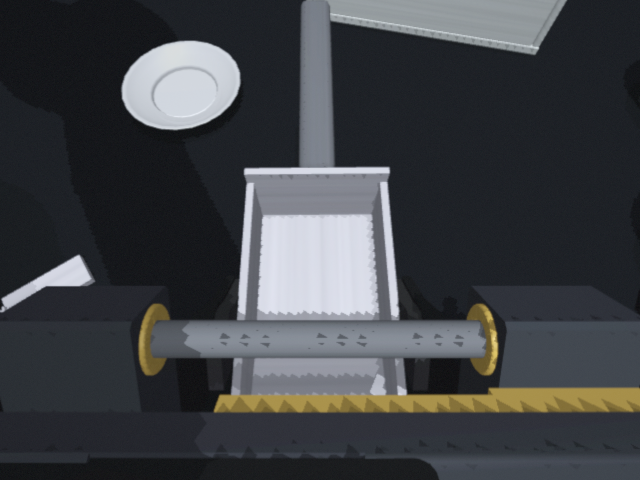

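```bash
python3 -m pendant '[{"translation":[0.064,0,-0.077],"twist":[0,0,0]},{"translation":[0.064,0,-0.077],"twist":[0,0,0]},{"translation":[0.064,0,-0.077],"twist":[0,0,0]},{"translation":[0.064,0,-0.077],"twist":[0,0,0]},{"translation":[0.04,0,-0.05],"twist":[0,-0.5,0]}]' -1
python3 -m pendant '[{"translation":[0.02,0,-0.027],"twist":[0,-1,0]},{"translation":[0.018,0,-0.028],"twist":[0,-1,0]},{"translation":[0.014,0,-0.03],"twist":[0,-1,0]},{"translation":[0.01,0,-0.032],"twist":[0,-1,0]},{"translation":[0.006,0,-0.033],"twist":[0,-1,0]}]' -1
bash /tmp/s.sh
python3 -m pendant '[{"translation":[0,0,-0.033],"twist":[0,-1,0]},{"translation":[0,0,-0.033],"twist":[0,-1,0]},{"translation":[-0.006,0,-0.033],"twist":[0,-1,0]},{"translation":[-0.01,0,-0.032],"twist":[0,-1,0]},{"translation":[-0.01,0,-0.02],"twist":[0,-1,0]}]' -1
bash /tmp/s.sh
python3 - <<'E'
from h import *
w=cam("side");cv2.imwrite("pics/s_s.png",w["frame"][:,:,::-1])
E
```

```text
t: 26.82
ee_pos: [587.5, -42.1, 265.6]
orientation: [[-0.395, 0.869, -0.297], [0.694, 0.494, 0.523], [0.602, 0.0, -0.799]]
wrist_force: [0.1, -1.0, -1.9]
opening: 62.1
t: 27.23
ee_pos: [587.4, -41.9, 314.6]
orientation: [[-0.491, 0.868, -0.071], [0.859, 0.496, 0.125], [0.143, 0.001, -0.99]]
wrist_force: [-0.6, 0.5, -1.4]
opening: 62.0
t 27.23 p [587.43  -41.87  314.633] F [-0.567  0.512 -1.407] op 62.0
[[-0.491  0.868 -0.071]
 [ 0.859  0.496  0.125]
 [ 0.143  0.001 -0.99 ]] q [-0.258  0.356  0.407  1.693 -0.27   1.219  0.757]
t: 27.65
ee_pos: [590.6, -47.0, 361.3]
orientation: [[-0.464, 0.868, 0.174], [0.814, 0.496, -0.302], [-0.349, 0.002, -0.937]]
wrist_force: [-1.2, -0.2, -0.9]
opening: 61.4
t 27.65 p [590.647 -47.007 361.283] F [-1.165 -0.192 -0.947] op 61.4
[[-0.464  0.868  0.174]
 [ 0.814  0.496 -0.302]
 [-0.349  0.002 -0.937]] q [-0.546  0.227  0.507  1.79   0.247  1.003  0.342]
```

View pics/s_s.png

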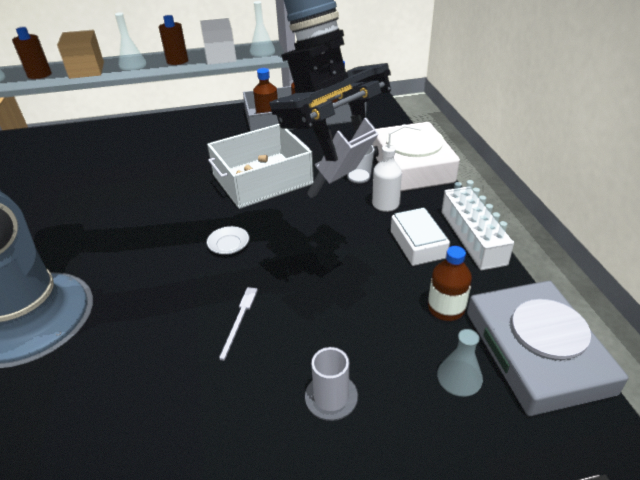

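```bash
python3 -m pendant '[{"translation":[0,0,0],"twist":[0,-1,0]},{"translation":[0,0,0],"twist":[0,-1,0]},{"translation":[0,0,0],"twist":[0,-1,0]},{"translation":[0,0,0],"twist":[0,-1,0]},{"translation":[0,0,0],"twist":[0,-1,0]}]' -1
python3 -m pendant '[{"translation":[-0.024,-0.048,0.028],"twist":[0,-0.1,0]},{"translation":[-0.048,-0.096,0.057],"twist":[0,0,0]},{"translation":[-0.048,-0.096,0.057],"twist":[0,0,0]},{"translation":[-0.048,-0.096,0.057],"twist":[0,0,0]}]' -1
bash /tmp/s.sh
```

```text
t: 28.12
ee_pos: [590.1, -47.2, 359.7]
orientation: [[-0.325, 0.869, 0.373], [0.571, 0.495, -0.655], [-0.754, -0.0, -0.657]]
wrist_force: [-0.5, -0.6, -2.5]
opening: 62.0
t: 28.45
ee_pos: [540.7, -166.1, 358.3]
orientation: [[-0.325, 0.869, 0.374], [0.566, 0.495, -0.659], [-0.758, -0.002, -0.653]]
wrist_force: [-0.1, -1.0, -1.1]
opening: 62.0
t 28.45 p [ 540.67  -166.072  358.324] F [-0.096 -1.013 -1.122] op 62.0
[[-0.325  0.869  0.374]
 [ 0.566  0.495 -0.659]
 [-0.758 -0.002 -0.653]] q [-0.714  0.123  0.697  2.098  1.037  0.792 -0.225]
```

```bash
python3 -m pendant '[{"translation":[0,0,0],"twist":[0.766,0,0.643]},{"translation":[0,0,0],"twist":[0.766,0,0.643]},{"translation":[0,0,0],"twist":[0.766,0,0.643]},{"translation":[0,0,0],"twist":[0.766,0,0.643]},{"translation":[0,0,0],"twist":[0.766,0,0.643]}]' -1
bash /tmp/s.sh
python3 - <<'E'
from h import *
o=readout.get_obs();R=o["orientation"];he=np.array([135.4,0,158.5])
xs=R@np.array([-.766,0,-.643]);print("xs",xs)
tgt=np.array([511,-312,130.]);print("he",o["ee_pos"]+R@he,"move",R.T@(tgt-o["ee_pos"]-R@he)/300)
w=cam("side");cv2.imwrite("pics/t_s.png",w["frame"][:,:,::-1])
E
```

```text
t: 28.87
ee_pos: [541.3, -164.5, 358.4]
orientation: [[-0.014, 1.0, 0.005], [0.652, 0.013, -0.758], [-0.758, -0.007, -0.652]]
wrist_force: [0.5, -0.5, -1.4]
opening: 62.0
t 28.87 p [ 541.332 -164.505  358.406] F [ 0.529 -0.541 -1.354] op 62.0
[[-0.014  1.     0.005]
 [ 0.652  0.013 -0.758]
 [-0.758 -0.007 -0.652]] q [-0.697  0.317  0.726  1.908  0.742  1.115 -0.362]
xs [ 0.00762569 -0.01218545  0.99999918]
he [ 540.20518233 -196.33980785  152.39447165] move [-0.19347996 -0.10176915  0.3404328 ]
```

View pics/t_s.png

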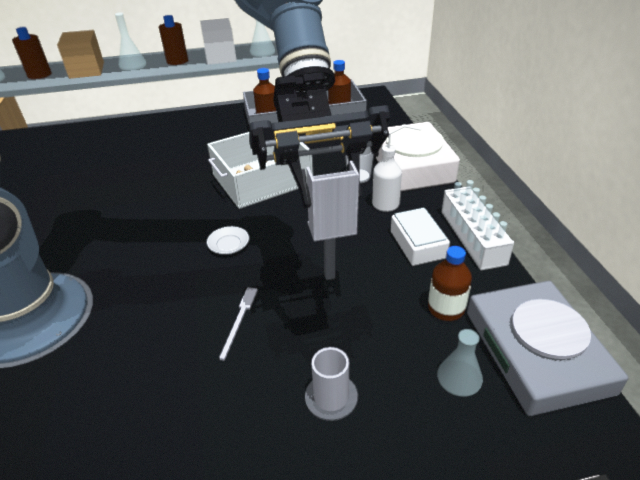

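```bash
python3 -m pendant '[{"translation":[-0.03,-0.016,0.05],"twist":[0,0,0]},{"translation":[-0.045,-0.024,0.08],"twist":[0,0,0]},{"translation":[-0.045,-0.024,0.08],"twist":[0,0,0]},{"translation":[-0.045,-0.024,0.08],"twist":[0,0,0]},{"translation":[-0.028,-0.014,0.05],"twist":[0,0,0]}]' -1
python3 -m pendant '[{"translation":[0,0,0],"twist":[0,0,0]}]' -1
bash /tmp/s.sh
python3 - <<'E'
from h import *
o=readout.get_obs();R=o["orientation"];he=np.array([135.4,0,158.5])
xs=R@np.array([-.766,0,-.643]);print("xs",xs)
p=o["ee_pos"]+R@he
print("he",p)
w=cam("side");crop(w,260,170,420,430,"pics/u_s.png",2.3)
t=cam("top");crop(t,400,210,540,330,"pics/u_t.png",5)
print(proj(w,p),proj(t,p),"cup",proj(w,(511,-312,90)),proj(t,(511,-312,90)))
E
```

```text
t: 29.33
ee_pos: [510.6, -283.6, 336.3]
orientation: [[-0.016, 1.0, 0.006], [0.651, 0.015, -0.759], [-0.759, -0.008, -0.651]]
wrist_force: [-1.3, -0.1, -1.7]
opening: 61.9
t: 29.42
ee_pos: [509.1, -285.1, 336.5]
orientation: [[-0.013, 1.0, 0.002], [0.65, 0.01, -0.76], [-0.76, -0.008, -0.65]]
wrist_force: [-0.8, -0.1, -1.1]
opening: 61.7
t 29.42 p [ 509.12  -285.144  336.467] F [-0.785 -0.06  -1.135] op 61.7
[[-0.013  1.     0.002]
 [ 0.65   0.01  -0.76 ]
 [-0.76  -0.008 -0.65 ]] q [-0.528  0.318  0.793  1.984  0.824  0.899 -0.292]
xs [ 0.00858472 -0.00977806  1.00001785]
he [ 507.70655374 -317.47544998  130.53499691]
[328.00325418 348.34909056] [494.24635482 282.7853909 ] cup [329.95853691 362.31818238] [483.77997778 283.18754466]
```

View pics/u_s.png

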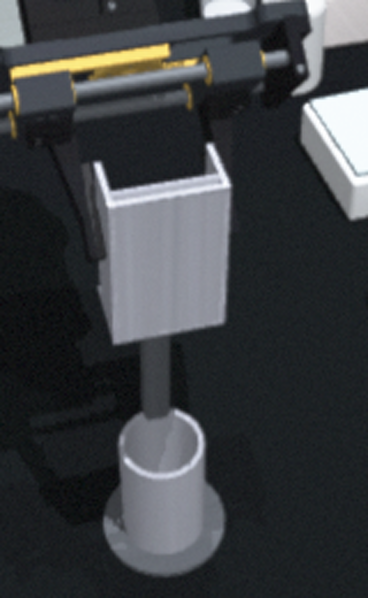

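View pics/u_t.png

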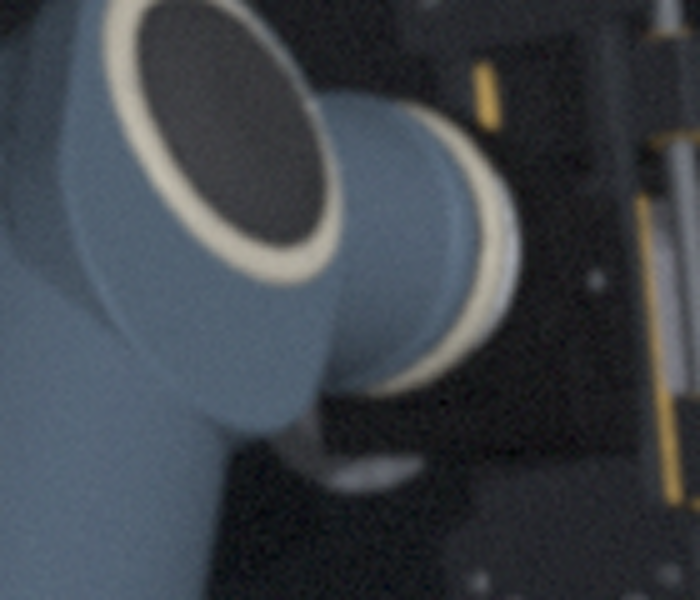

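```bash
python3 -m pendant '[{"translation":[0.013,0.01,-0.015],"twist":[0,0,0]},{"translation":[0.03,0,0.026],"twist":[0,0,0]},{"translation":[0.04,0,0.034],"twist":[0,0,0]},{"translation":[0.04,0,0.034],"twist":[0,0,0]},{"translation":[0.03,0,0.026],"twist":[0,0,0]}]' -1
python3 -m pendant '[{"translation":[0,0,0],"twist":[0,0,0]}]' -1
bash /tmp/s.sh
python3 - <<'E'
from h import *
o=readout.get_obs();R=o["orientation"];he=np.array([135.4,0,158.5])
xs=R@np.array([-.766,0,-.643]);print("xs",xs)
p=o["ee_pos"]+R@he
print("he",p)
w=cam("side");crop(w,260,190,420,430,"pics/v_s.png",2.5)
t=cam("wrist");cv2.imwrite("pics/v_w.png",t["frame"][:,:,::-1])
E
```

```text
t: 29.93
ee_pos: [516.7, -272.7, 279.5]
orientation: [[-0.02, 1.0, 0.013], [0.651, 0.022, -0.759], [-0.759, -0.007, -0.651]]
wrist_force: [-1.3, -0.0, -0.5]
opening: 61.9
t: 30.02
ee_pos: [515.8, -272.8, 278.7]
orientation: [[-0.022, 1.0, 0.009], [0.65, 0.021, -0.76], [-0.76, -0.011, -0.65]]
wrist_force: [0.0, 1.0, -1.5]
opening: 61.8
t 30.02 p [ 515.767 -272.8    278.659] F [ 0.024  0.962 -1.543] op 61.8
[[-0.022  1.     0.009]
 [ 0.65   0.021 -0.76 ]
 [-0.76  -0.011 -0.65 ]] q [-0.518  0.416  0.774  2.033  0.83   0.795 -0.386]
xs [ 0.01076356 -0.00959188  0.99999857]
he [ 514.28902023 -305.16327711   72.7324436 ]
```

View pics/v_s.png

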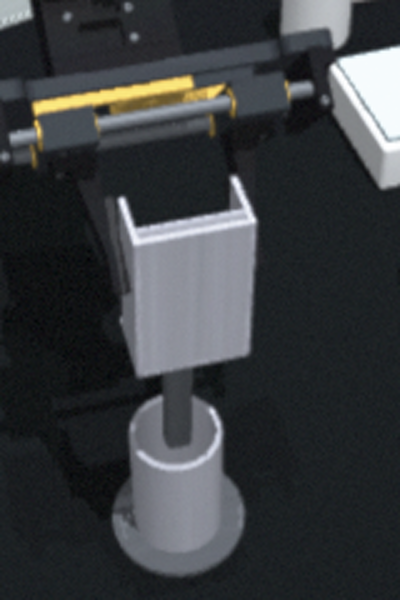

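View pics/v_w.png

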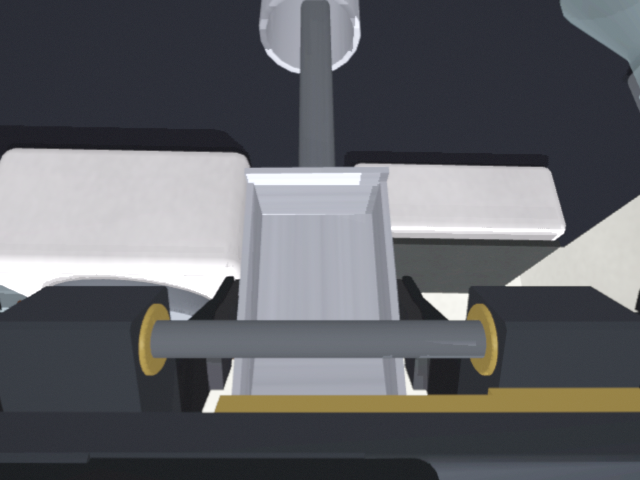

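```bash
python3 -m pendant '[{"translation":[-0.013,-0.01,0.016],"twist":[0,0,0]},{"translation":[0.025,0,0.022],"twist":[0,0,0]},{"translation":[0.04,0,0.034],"twist":[0,0,0]},{"translation":[0.03,0,0.027],"twist":[0,0,0]},{"translation":[0.015,0,0.013],"twist":[0,0,0]}]' -1
python3 -m pendant '[{"translation":[0,0,0],"twist":[0,0,0]}]' -1
python3 - <<'E'
from h import *
o=readout.get_obs();R=o["orientation"];he=np.array([135.4,0,158.5])
xs=R@np.array([-.766,0,-.643]);print("xs",xs)
p=o["ee_pos"]+R@he
print("he",p,"move",R.T@(np.array([511,-312,8.])-p)/300,o["joints"])
w=cam("side");crop(w,260,190,420,430,"pics/w_s.png",2.5)
E
```

```text
t: 30.53
ee_pos: [512.3, -281.3, 236.2]
orientation: [[-0.018, 1.0, 0.01], [0.65, 0.019, -0.76], [-0.76, -0.007, -0.65]]
wrist_force: [-0.6, 0.1, -0.2]
opening: 61.8
t: 30.62
ee_pos: [512.3, -281.2, 236.3]
orientation: [[-0.019, 1.0, 0.009], [0.649, 0.019, -0.76], [-0.76, -0.008, -0.65]]
wrist_force: [0.2, 0.8, -1.0]
opening: 62.0
xs [ 0.00849412 -0.00874426  1.00002819]
he [ 511.23457068 -313.7655717    30.43891502] move [ 6.06927742e-02 -4.75941513e-05  4.41149779e-02] [-0.49089411  0.49329022  0.77442124  2.07016278  0.85205912  0.6966264
 -0.45836115]
```

View pics/w_s.png

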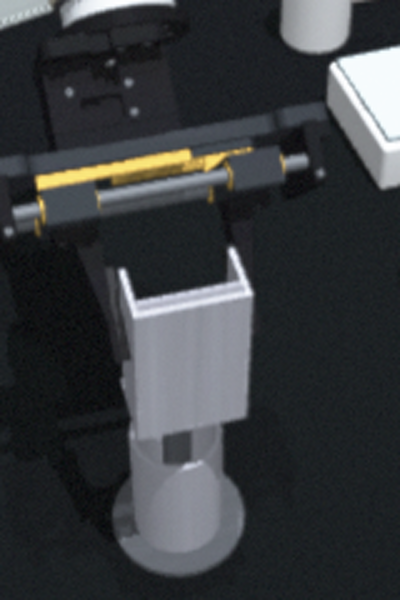

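```bash
python3 -m pendant '[{"translation":[0.02,0,0.015],"twist":[0,0,0]},{"translation":[0.02,0,0.015],"twist":[0,0,0]},{"translation":[0.012,0,0.008],"twist":[0,0,0]},{"translation":[0.006,0,0.004],"twist":[0,0,0]},{"translation":[0,0,0],"twist":[0,0,0]}]' -1
python3 - <<'E'
from h import *
o=readout.get_obs();R=o["orientation"];he=np.array([135.4,0,158.5])
print("he",o["ee_pos"]+R@he,o["wrist_force"])
E
```

```text
t: 31.08
ee_pos: [512.7, -279.4, 215.7]
orientation: [[-0.018, 1.0, 0.01], [0.65, 0.019, -0.76], [-0.76, -0.007, -0.65]]
wrist_force: [-0.4, 0.6, -1.5]
opening: 61.8
he [ 511.98499994 -311.91607608    9.83431247] [-0.44304772  0.57314251 -1.50902431]
```

```bash
python3 -m pendant '[{"translation":[0.005,0,0.004],"twist":[0,0,0]},{"translation":[0.004,0,0.003],"twist":[0,0,0]},{"translation":[0,0,0],"twist":[0,0,0]}]' -1
python3 - <<'E'
from h import *
o=readout.get_obs();R=o["orientation"];he=np.array([135.4,0,158.5])
print("he",o["ee_pos"]+R@he,o["wrist_force"])
w=cam("side");crop(w,260,190,420,430,"pics/x_s.png",2.5)
E
```

```text
t: 31.33
ee_pos: [512.8, -279.4, 212.8]
orientation: [[-0.017, 1.0, 0.011], [0.65, 0.019, -0.76], [-0.76, -0.005, -0.65]]
wrist_force: [-0.5, 0.4, -1.7]
opening: 61.8
he [ 512.28087109 -311.91527341    6.90578814] [-0.52852302  0.38720708 -1.74289064]
```

View pics/x_s.png

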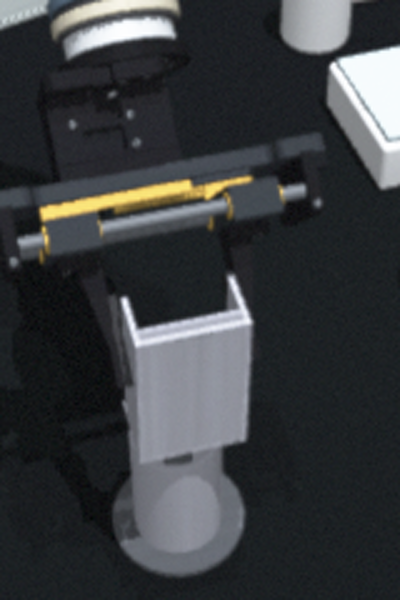

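The handle is down in the cup. Before letting go I'll lean the scoop gently towards its heavy side, so it doesn't fall over when released.

```bash
python3 -m pendant '[{"translation":[-0.0215,0,0.017],"twist":[0,0.5,0]},{"translation":[-0.0215,0,0.017],"twist":[0,0.5,0]},{"translation":[-0.0215,0,0.017],"twist":[0,0.5,0]},{"translation":[0,0,0],"twist":[0,0,0]}]' -1
python3 - <<'E'
from h import *
o=readout.get_obs();R=o["orientation"];he=np.array([135.4,0,158.5])
p=o["ee_pos"]+R@he;xs=R@np.array([-.766,0,-.643])
print("he",p,"xs",xs,o["wrist_force"],"at rim",p+xs*(90-p[2])/xs[2],R.T@(np.array([511,-300,6])-p)/300)
E
```

```text
t: 31.72
ee_pos: [512.4, -307.4, 218.8]
orientation: [[-0.011, 1.0, 0.007], [0.756, 0.013, -0.655], [-0.655, -0.002, -0.756]]
wrist_force: [-0.1, -0.7, -0.3]
opening: 61.7
he [ 512.12976826 -308.90890241   10.31813959] xs [ 0.0036462  -0.15783954  0.98756184] [-0.0645586  -0.69607411 -0.33112733] at rim [ 512.4239632  -321.64425528   90.        ] [ 0.03190849 -0.00334998 -0.00859432]
```

```bash
python3 -m pendant '[{"translation":[-0.013,0,0.021],"twist":[0,0.5,0]},{"translation":[-0.013,0,0.021],"twist":[0,0.5,0]},{"translation":[-0.013,0,0.021],"twist":[0,0.5,0]},{"translation":[0,0,0],"twist":[0,0,0]}]' -1
python3 - <<'E'
from h import *
o=readout.get_obs();R=o["orientation"];he=np.array([135.4,0,158.5])
p=o["ee_pos"]+R@he;xs=R@np.array([-.766,0,-.643])
print("he",p,"xs",xs,o["wrist_force"],"at rim",p+xs*(90-p[2])/xs[2],R.T@(np.array([511,-300,6])-p)/300)
w=cam("side");crop(w,260,190,420,430,"pics/y_s.png",2.5)
E
```

```text
t: 32.05
ee_pos: [513.1, -329.8, 212.2]
orientation: [[-0.012, 1.0, 0.005], [0.843, 0.013, -0.538], [-0.538, -0.002, -0.843]]
wrist_force: [-0.7, -3.4, 13.0]
opening: 62.1
he [ 512.38188835 -300.82148036    5.76810673] xs [ 0.00552932 -0.3001084   0.95399653] [-0.65262718 -3.42643004 12.98184664] at rim [ 512.87009226 -327.31916435   90.        ] [ 0.00194704 -0.00457228 -0.00214868]
```

View pics/y_s.png

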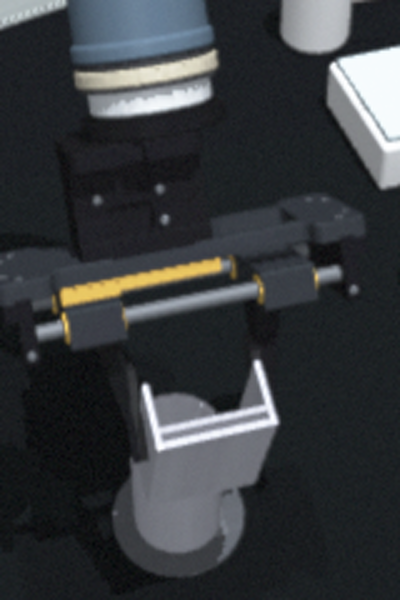

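Contact with the cup floor (13 N); lean is about 0.3 rad. Releasing.

```bash
python3 -m pendant '[{"translation":[0,0,0],"twist":[0,0,0]},{"translation":[0,0,0],"twist":[0,0,0]},{"translation":[0,0,0],"twist":[0,0,0]},{"translation":[0,0,0],"twist":[0,0,0]},{"translation":[0,0,0],"twist":[0,0,0]}]' 1
python3 -m pendant '[{"translation":[0,0,0],"twist":[0,0,0]},{"translation":[0,0,0],"twist":[0,0,0]}]' 1
python3 - <<'E'
from h import *
o=readout.get_obs();print(o["wrist_force"])
w=cam("side");crop(w,260,190,420,430,"pics/z_s.png",2.5)
w=cam("wrist");cv2.imwrite("pics/z_w.png",w["frame"][:,:,::-1])
E
```

```text
t: 32.52
ee_pos: [513.7, -323.9, 208.2]
orientation: [[-0.02, 1.0, 0.005], [0.845, 0.02, -0.534], [-0.534, -0.007, -0.846]]
wrist_force: [-0.2, -1.2, -1.1]
opening: 84.0
t: 32.68
ee_pos: [513.6, -324.4, 208.6]
orientation: [[-0.02, 1.0, 0.005], [0.845, 0.019, -0.534], [-0.534, -0.006, -0.845]]
wrist_force: [0.2, 0.6, -0.1]
opening: 86.6
[ 0.20695802  0.56438527 -0.0743424 ]
```

View pics/z_s.png

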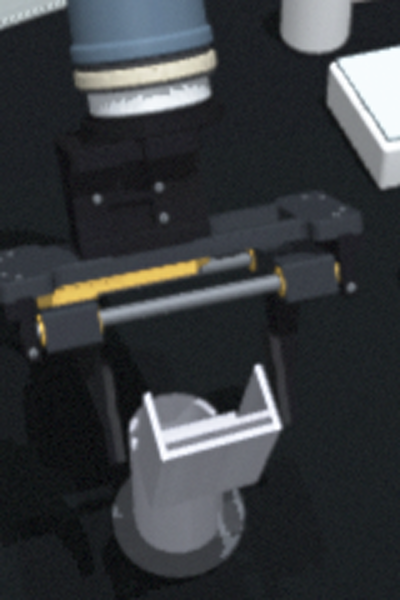

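View pics/z_w.png

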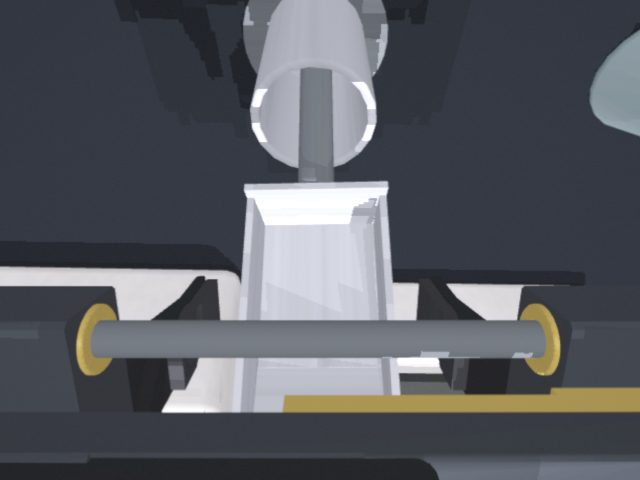

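Released: the scoop leans on the rim and the fingers are clear on both sides. Backing out along the tool axis.

```bash
python3 -m pendant '[{"translation":[0,0,-0.03],"twist":[0,0,0]},{"translation":[0,0,-0.06],"twist":[0,0,0]},{"translation":[0,0,-0.1],"twist":[0,0,0]},{"translation":[0,0,-0.1],"twist":[0,0,0]},{"translation":[0,0,-0.1],"twist":[0,0,0]}]' 1
python3 -m pendant '[{"translation":[0,0,-0.1],"twist":[0,0,0]},{"translation":[0,0,-0.1],"twist":[0,0,0]},{"translation":[0,0,0],"twist":[0,0,0]}]' 1
python3 - <<'E'
from h import *
w=cam("side");crop(w,200,130,460,430,"pics/zz_s.png",2)
cv2.imwrite("pics/zz_full.png",w["frame"][:,:,::-1])
w=cam("top");cv2.imwrite("pics/zz_t.png",w["frame"][:,:,::-1])
E
```

```text
t: 33.2
ee_pos: [512.6, -261.5, 309.2]
orientation: [[-0.019, 1.0, 0.005], [0.845, 0.018, -0.534], [-0.534, -0.006, -0.846]]
wrist_force: [0.8, 0.2, 0.3]
opening: 87.3
t: 33.45
ee_pos: [515.5, -227.4, 363.7]
orientation: [[-0.018, 1.0, 0.017], [0.846, 0.025, -0.533], [-0.533, 0.005, -0.846]]
wrist_force: [0.8, -0.6, 0.2]
opening: 87.2
```

View pics/zz_full.png

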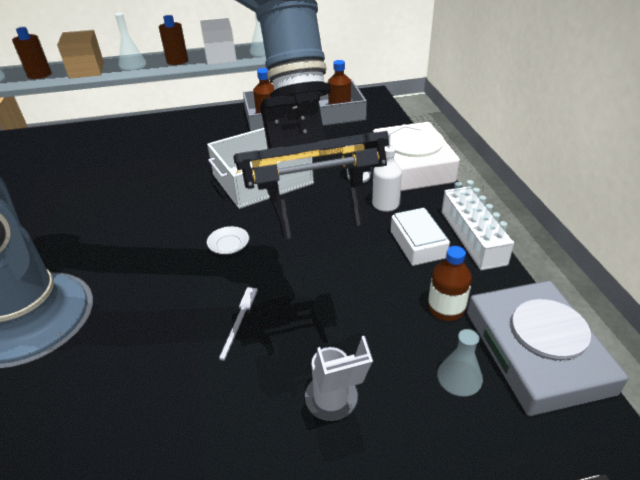

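View pics/zz_t.png

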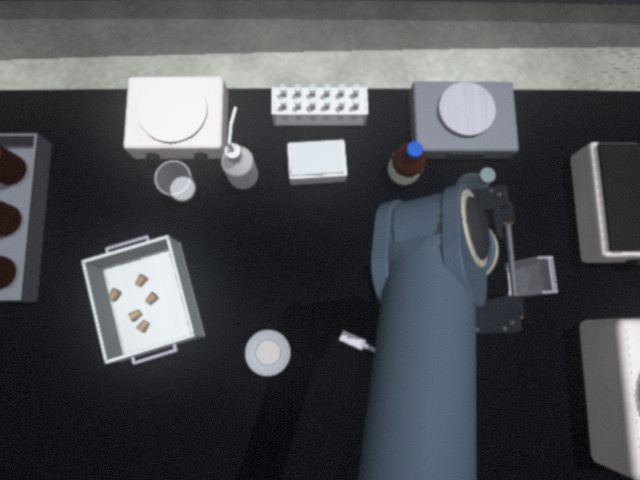

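```bash
python3 -m pendant '[{"translation":[0,0.05,-0.06],"twist":[0,0,0]},{"translation":[0,0,-0.06],"twist":[0,0,0]},{"translation":[0,0,0],"twist":[0,0,0]}]' 1
python3 - <<'E'
from h import *
w=cam("side");crop(w,300,325,390,425,"pics/y1.png",6)
t=cam("top");crop(t,460,240,570,320,"pics/y2.png",6)
np.save("pics/fs.npy",w,allow_pickle=True);np.save("pics/ft.npy",t,allow_pickle=True)
E
```

```text
t: 33.8
ee_pos: [528.7, -209.8, 390.0]
orientation: [[-0.019, 1.0, 0.009], [0.845, 0.021, -0.534], [-0.534, -0.003, -0.845]]
wrist_force: [0.8, 0.1, 0.3]
opening: 87.0
```

View pics/y1.png

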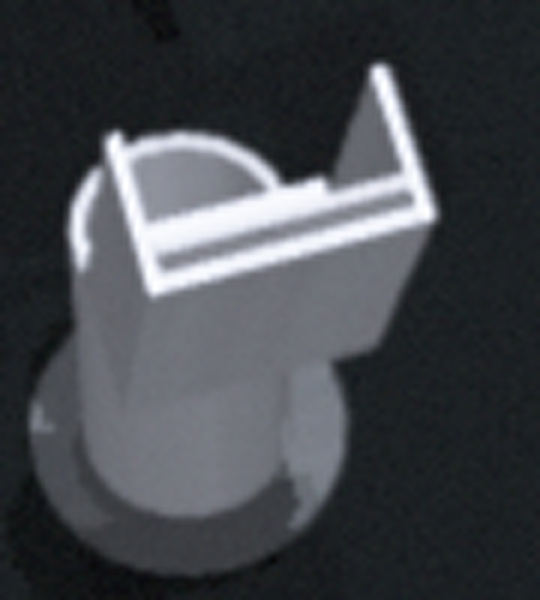

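View pics/y2.png

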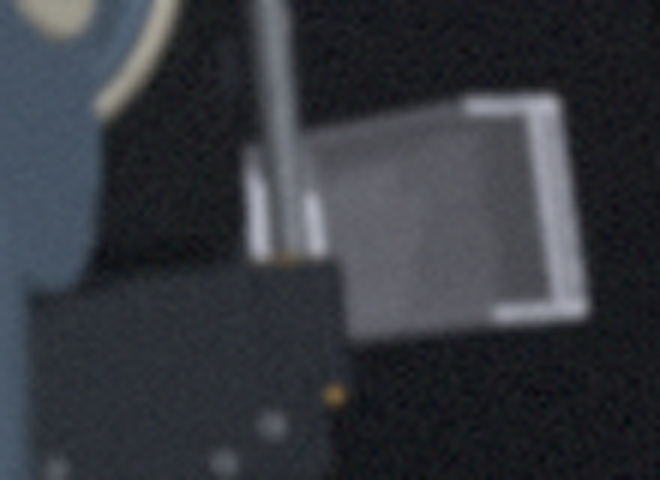

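Run:
```python
from h import *
w=np.load("pics/fs.npy",allow_pickle=True).item();t=np.load("pics/ft.npy",allow_pickle=True).item()
S=lambda p:ray(w,((p[0]-2.5)/6+300,(p[1]-2.5)/6+325)); T=lambda p:ray(t,((p[0]-2.5)/6+460,(p[1]-2.5)/6+240))
P={}
for n,a,b in [("bR",(435,215),(560,97)),("bL",(155,293),(588,318)),("wR",(380,68),(465,103)),("wL",(112,138),(497,318))]:
    x,e=tri([S(a),T(b)]);P[n]=x;print(n,x,e)
z=(P["wR"]+P["wL"]-P["bR"]-P["bL"])/2;y=P["bR"]-P["bL"];print(np.linalg.norm(z),np.linalg.norm(y))
z/=np.linalg.norm(z);y/=np.linalg.norm(y);x=np.cross(y,z);print("x",x,"lean",np.arccos(abs(x[2])))
if x[2]<0:x=-x
mid=(P["bR"]+P["bL"])/2; print("handle end est",mid-210*x+34*z)
```

```text
bR [ 546.67038856 -399.85378892  195.74309706] [np.float64(0.36433375938053564), np.float64(0.36433375938068485)]
bL [ 484.7334835  -403.06755197  194.04711578] [np.float64(1.0884532920781114), np.float64(1.0884532920782046)]
wR [ 543.91886296 -367.3090149   205.42138566] [np.float64(0.2143173981570617), np.float64(0.21431739815696935)]
wL [ 483.71987251 -371.23067584  205.37430894] [np.float64(0.5566384805626493), np.float64(0.5566384805625653)]
33.91313681663889 62.043410878992134
x [-0.00990535 -0.31068115  0.95045999] lean 0.3160839677648859
handle end est [ 515.89466945 -303.94435255    5.82815067]
```

Measured in two views, the lean is 0.32 rad and the handle end is about 6 mm up and about 9 mm from the cup axis. All five stoppers are in the tub and nothing else has shifted. Handing in.

```bash
python3 -c "
from bench import order; print(order.sign_off())"
```

```text
the job is handed in; nothing more can be done
None
```

The scoop now stands handle-down in the holder cup, released, and all five stoppers are in the wash tub. I handed the job in at about 34 s of the 72 s allowed; sign-off gives no verdict.

- **Pouring:** I gripped the scoop by its handle and tipped it over the tub. The gripper did not touch the stoppers.
- **Re-grasp:** I laid the scoop flat on the bench and let go. I then took it across the pan with a tilted gripper, turned the handle down and lowered it until it touched the cup floor.
- **Last checks:**
  - The top view shows all five stoppers on the tub floor.
  - Measured from two camera views, the scoop leans 0.32 rad (limit 0.45).
  - From the same views, the handle end is about 6 mm up (limit 20) and about 9 mm from the cup axis (limit 26).
  - By eye, the bystanders I could see are where they started. The arm partly hid the flask and spatula from above, but both looked in place in the side view.
  - The gripper is clear of everything.
- **What went wrong:** On the first pick I lifted before the fingers had closed. The scoop was left undisturbed, so I went back down and gripped again.
- **Small disagreements:** Camera and arm readings differed by a few millimetres, well within the clearances.

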